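Put the claim tokens away in the push-latch till drawer with the lifter

TASK

Brass claim tokens are lying about on the counter: put every one of them away in the till drawer, which has a push-push catch. Open the drawer wide, slide the flat steel lifter under each token and tip it in (the tokens are too thin to pick up, so keep the fingers off them), then lay the lifter blade down on the mat on top of the till and push the drawer shut so that its catch holds it closed. Leave the other things on the counter where they are.

Things in the scene. Friction and masses are not known exactly. Their poses are not given: they have to be found in the camera images.
- till: dark steel till, a low cabinet 190 deep (x) x 200 wide (y) x 56 mm high, fixed to the counter. Origin: centre of its underside. Its own +x points to its back; the drawer front is in its -x face, which looks roughly toward the robot.
- till_top (a point): centre of the till's flat top, 56 mm above the counter, in the middle of the black rubber mat (166 x 176 mm) that covers it; axes as the till's.
- drawer (a joint): how far the drawer stands out of the till (m), along the till's -x. 0: flush and held by its catch; about 0.009 to 0.015: released, sprung a little proud; 0.125: fully out; -0.0048: pushed in to its stop. Push-push catch: pushing in to the stop (3 to 4 N, then hard) and easing off turns held into released, released into held. It may start either way.
- drawer_floor (a point): middle of the drawer's floor (upper face, 11 mm above the counter); moves with the drawer; axes as the till's. The inside runs from 62 mm before to 66 mm behind this point (x) and 84 mm to either side (y). Side and back walls stand 20 mm above the floor, the front panel (12 mm thick) 35 mm.
- drawer_bar (a point): middle of the pull bar on the drawer's front: steel, 100 mm long along the till's y, 11 mm thick, 34 mm above the counter, 35 mm in front of the drawer's face; can be pinched from above along the till's x, and pulled or pushed; moves with the drawer. Held, the drawer does not give to a pull (use 12 N at most); released, it slides with under 2 N.
- lifter_grip (a point): lifter, a cranked slice 171 mm long: middle of its wooden handle (82 long x 18 wide x 20 mm high, its centre 36 mm above the underside of the blade). Axes of the lifter: x along the handle toward the blade's edge, z up. Stands by itself flat on its blade; mass 90 g, centre of mass 64 mm ahead of this point.
- lifter_blade (a point): centre of the underside of the lifter's polished steel blade, 91 mm ahead of and 36 mm below the handle's middle. The blade is 72 long x 60 mm wide (44 mm at its front edge), ground as a wedge from 2.4 mm thick at the heel to 0.3 mm at the front edge, with an upturned heel 9 mm high. Slippery: tokens slide on it when its upper face is tilted more than about 5 degrees.
- lifter_tip (a point): middle of the lifter's front edge, underside, 36 mm ahead of the blade's centre; axes as the lifter's.
- token0_c (a point): centre of a brass claim token, a flat disc 46 mm in diameter and 3.6 mm thick, its rim bevelled above and below (5 mm wide, 1.1 mm high), 35 g, lying on the counter; None if there is no such token this time.
- token1_c (a point): centre of a brass claim token, a flat disc 46 mm in diameter and 3.6 mm thick, its rim bevelled above and below (5 mm wide, 1.1 mm high), 35 g, lying on the counter; None if there is no such token this time.
- token2_c (a point): centre of a brass claim token, a flat disc 46 mm in diameter and 3.6 mm thick, its rim bevelled above and below (5 mm wide, 1.1 mm high), 35 g, lying on the counter; None if there is no such token this time.
- token3_c (a point): centre of a brass claim token, a flat disc 46 mm in diameter and 3.6 mm thick, its rim bevelled above and below (5 mm wide, 1.1 mm high), 35 g, lying on the counter; None if there is no such token this time.
- chalk_c (a point): bystander: centre of a white block of tailor's chalk, 36 x 46 x 8 mm, loose.
- clip_a: bystander: wooden ticket clip, 10 x 62 x 12 mm, long along its y, loose; origin at its underside.
- clip_b: bystander: another such clip, right of the till.
- spool_c (a point): bystander: centre of a standing thread spool, 27 mm in diameter, 46 mm high, loose.
There are look-alikes about, which are no part of the job. Leave any blue look-alike of the part that bears token3_c alone.

How it is judged:
On the way, in this order (a step that is already met when the one before it is completed fails the run):
1. the drawer is open wide (more than 100 mm) (value of joint drawer above 0.1 m), for 0.2 s.
2. every token lies in the drawer, clear of the lifter (x of token0_c in the frame of drawer_floor between -0.064 and 0.068 m and y of token0_c in the frame of drawer_floor between -0.086 and 0.086 m and z of token0_c in the frame of drawer_floor between -0.003 and 0.018 m and x of token1_c in the frame of drawer_floor between -0.064 and 0.068 m and y of token1_c in the frame of drawer_floor between -0.086 and 0.086 m and z of token1_c in the frame of drawer_floor between -0.003 and 0.018 m and x of token2_c in the frame of drawer_floor between -0.064 and 0.068 m and x of token3_c in the frame of drawer_floor between -0.064 and 0.068 m and y of token2_c in the frame of drawer_floor between -0.086 and 0.086 m and y of token3_c in the frame of drawer_floor between -0.086 and 0.086 m and z of token2_c in the frame of drawer_floor between -0.003 and 0.018 m and z of token3_c in the frame of drawer_floor between -0.003 and 0.018 m and x of token3_c in the frame of drawer_floor between -0.064 and 0.068 m and x of token3_c in the frame of drawer_floor between -0.064 and 0.068 m and y of token3_c in the frame of drawer_floor between -0.086 and 0.086 m and y of token3_c in the frame of drawer_floor between -0.086 and 0.086 m and z of token3_c in the frame of drawer_floor between -0.003 and 0.018 m and z of token3_c in the frame of drawer_floor between -0.003 and 0.018 m and contact force between each of token0, token1, token2, token3 and lifter below 0.02 N), for 0.3 s.
At the end, for the whole second after the job is handed in: The drawer is shut and caught (within 4 mm of flush) with every token in it, and the lifter lies released and at rest on the till's top: blade down, within 7 degrees of level, its blade's middle within 75 mm (front to back) and 80 mm (sideways) of the top's centre (value of joint drawer between -0.004 and 0.004 m and x of token0_c in the frame of drawer_floor between -0.064 and 0.068 m and y of token0_c in the frame of drawer_floor between -0.086 and 0.086 m and z of token0_c in the frame of drawer_floor between -0.003 and 0.018 m and x of token1_c in the frame of drawer_floor between -0.064 and 0.068 m and y of token1_c in the frame of drawer_floor between -0.086 and 0.086 m and z of token1_c in the frame of drawer_floor between -0.003 and 0.018 m and x of token2_c in the frame of drawer_floor between -0.064 and 0.068 m and x of token3_c in the frame of drawer_floor between -0.064 and 0.068 m and y of token2_c in the frame of drawer_floor between -0.086 and 0.086 m and y of token3_c in the frame of drawer_floor between -0.086 and 0.086 m and z of token2_c in the frame of drawer_floor between -0.003 and 0.018 m and z of token3_c in the frame of drawer_floor between -0.003 and 0.018 m and x of token3_c in the frame of drawer_floor between -0.064 and 0.068 m and x of token3_c in the frame of drawer_floor between -0.064 and 0.068 m and y of token3_c in the frame of drawer_floor between -0.086 and 0.086 m and y of token3_c in the frame of drawer_floor between -0.086 and 0.086 m and z of token3_c in the frame of drawer_floor between -0.003 and 0.018 m and z of token3_c in the frame of drawer_floor between -0.003 and 0.018 m and x of lifter_blade in the frame of till_top between -0.075 and 0.075 m and y of lifter_blade in the frame of till_top between -0.08 and 0.08 m and z of lifter_blade in the frame of till_top between -0.005 and 0.006 m and angle between lifter_blade's own z axis and vertical below 0.12 rad and linear speed of lifter below 0.03 m/s); the robot touches nothing.
It fails at once if the fingers touch a token (more than 1 N) (contact force between the fingers and token0 above 1 N or contact force between the fingers and token1 above 1 N or contact force between the fingers and token2 above 1 N or contact force between the fingers and token3 above 1 N).
It fails at once if a bystander (clip, chalk, spool) is moved more than 40 mm (distance of any of clip_a, clip_b, chalk_c, spool_c from where it was at the start of the episode above 0.04 m).
Of token0, token1, token2, token3 only 3 to 4 are there at a start; the rules pass over those that are not, and their reading is None.
At some moment in a run one of token0, token1, token2, token3 may be knocked a few centimetres aside while the robot is not near it.
It also fails if it takes over 208 s, if anything falls off the work surface, if the arm or the gripper's body presses on something with over 40 N, if the wrist force passes 120 N, or if a joint passes its speed limit or range.

ROBOT

A 6-joint arm with a two-finger parallel gripper is mounted at the origin on a cart in front of the work surface, level with it; the furniture and walls round the work are solid. World frame = base frame: x ahead of the robot, y to its left, z up, the work surface at z = 0. Lengths are in m, angles in rad, forces in N, time in s.
With the tool pointing down it reaches from about 0.35 to 0.875 m from the base axis. Payload 4.2 kg.
Tool frame: the origin (TCP) lies on the centre line of the jaws, within the pads' length; the fingertips stand 11 mm ahead of it and the grasp point (between the pads) lies 8 mm behind it (manip.tips_ahead is the distance from the TCP to the fingertips, in m); z points along the fingers, y is the line along which they close (so a half turn about z gives the same grasp; the last joint's range is limited). The gripper opens to 85 mm and grips with 20 to 120 N. Pads are 22 mm wide; open, the fingers measure 114 mm over their backs; the gripper's body (76 mm by 85 mm) begins 54 mm behind the grasp point. The pads swing forward as they close: fully open they stand 13 mm farther back than shut.
Start: joints at [1.48, 0.385, 0.008, 0, -1.194, -0.259], TCP at [0.214, 0.587, 0.242] pointing down, gripper open.
Joint ranges: [-3.14, 3.14], [-1.21, 2.06], [-1.07, 1.41], [-3.16, 2.05], [-2.99, -0.16], [-3.1, 3.1]. Speed limits (rad/s): [2.79, 2.79, 3.14, 3.14, 3.14, 3.14].

INTERFACE

Orientations are given as a unit quaternion [w, x, y, z].
In Python, from cell import manip gives the robot as it stands.
- The arm moves only by the shell command python3 -m jog 'ROWS' [OPENING] [FORCE]. ROWS is a JSON object of lists of equal length, an entry for each row: "offset": the shift along the tool's x, y, z in m, a list of three; "dr": the turn, a rotation vector about the tool's x, y, z in rad, a list of three. In form: {"offset": [[tx, ty, tz], ...], "dr": [[wx, wy, wz], ...]}. A call has 1 to 5 rows; each row shifts and turns the commanded pose from where the row before left it, along the tool's axes as they then stand; what a row does not reach is not made up. A row lasts 1/12 s, in which the tool goes at most 41.7 mm and 7.16 degrees, less where a joint would pass 70% of its speed; a pose out of reach is approached as far as the arm can. A call with a gripper value outside its range is refused whole. OPENING is the opening, from 0 (shut) to 1 (fully open), set as the call begins (- or left out, the last holds). The fingers move at their own pace and stop on an object; FORCE is the grip in N (left out, the last holds). Time passes only in rows, so rows that do not move let the fingers close. It gives the time, the measured TCP pose, the force, the opening and the grip force at its end, in the units of the state.
- manip.get_state(): the state, without advancing time (a new reading comes with each control period).
- manip.get_image(name): name is "side" or "top" or "wrist"; returns the picture (480x640x3 uint8, blue, green, red); there is no depth.
- manip.camera_model(name): a dict with "K" (3x3 intrinsics, pixels), "position" and "rotation" of the camera in the world; the wrist camera has in their place "hand_eye" (4x4, takes a point from camera to tool coordinates, whose origin is the TCP and whose axes are the flange's). Camera axes: x right, y down, z forward; pixel columns grow to the right and rows downward; lengths in m; the calibration is good to about 2 mm. A picture is of the moment at which its call begins: read the wrist's pose just before it. camera_model takes no time and is no camera call.
- manip.sign_off(): hands the job in; it is judged then, once.
The state is a dict: "clock": time; "joint_pos": joint angles; "qd": joint speeds; "tau": joint torques, N m; "ee_pos": TCP position; "ee_rot": TCP orientation; "contact_force": force on the tool from outside, world axes, zero at the start; "torque": the same for the moment, N m; "opening": finger opening in m; "finger_force": force on a finger pad.
Only numpy, scipy, OpenCV 4.12 (cv2) and the standard library are available. Lean on these libraries where they do the work, as an engineer would, in place of code of your own. Each camera call takes 0.05 s, during which the arm holds its last target. There are 200 camera calls.

## Working session

There is one attempt and no reset: what is moved stays moved. The work goes in short steps, Python scripts to look and compute and a shell command to move; the robot and the scene stay as the last step left them, time stands still between calls to the robot, and variables do not carry over. Pictures are saved under pics/ and viewed, at most 14 in all, crops included, and the job is handed in when it is done.

```bash
ls; mkdir -p pics
python3 - <<'E'
from cell import manip
import cv2
for n in("top","side"):
    cv2.imwrite(f"pics/{n}0.png",manip.get_image(n))
    m=manip.camera_model(n);print(n,m)
print(manip.camera_model("wrist"));print(manip.get_state(),manip.tips_ahead)
E
```

```text
pics
top {'K': array([[580.34931011,   0.        , 312.34404642],
       [  0.        , 580.34931011, 235.30755936],
       [  0.        ,   0.        ,   1.        ]]), 'position': array([ 0.39928564, -0.00814851,  1.39379787]), 'rotation': array([ 0.05997002, -0.69558081,  0.713431  , -0.05989266])}
side {'K': array([[518.05929229,   0.        , 328.96644503],
       [  0.        , 518.05929229, 244.4530995 ],
       [  0.        ,   0.        ,   1.        ]]), 'position': array([ 0.14012819, -0.92814063,  0.83528248]), 'rotation': array([-0.4352082 ,  0.86771543, -0.21622852,  0.10444604])}
{'K': array([[343.66582907,   0.        , 319.10144333],
       [  0.        , 343.66582907, 245.68594203],
       [  0.        ,   0.        ,   1.        ]]), 'hand_eye': array([[ 5.47254932e-04, -9.60426649e-01, -2.78532496e-01,
         7.03680964e-02],
       [ 9.99999810e-01,  4.46501909e-04,  4.25165815e-04,
         4.21401235e-06],
       [-2.83975288e-04, -2.78532676e-01,  9.60426711e-01,
        -1.32494084e-01],
       [ 0.00000000e+00,  0.00000000e+00,  0.00000000e+00,
         1.00000000e+00]])}
{'clock': 0.1, 'joint_pos': array([ 1.47960275e+00,  3.85518105e-01,  6.72559103e-03, -4.18043349e-04,
       -1.19400414e+00, -2.58617320e-01]), 'qd': array([ 0.00071452, -0.00096351,  0.00258144,  0.00145296, -0.00109098,
        0.00119353]), 'tau': array([-6.83295693e-04, -3.93321168e+01,  1.88929117e+01,  4.19799149e+00,
       -2.59617183e-03,  5.98243204e-06]), 'ee_pos': array([0.21400463, 0.58667474, 0.24129582]), 'ee_rot': array([ 1.01290773e-03,  9.84729065e-01, -1.74090866e-01, -1.09973426e-04]), 'contact_force': array([0.65079951, 0.10525329, 0.29475407]), 'torque': array([-0.00028511,  0.02744839, -0.01955956]), 'finger_force': 0.0, 'opening': 0.0854383673970788} 0.011
```

View pics/top0.png

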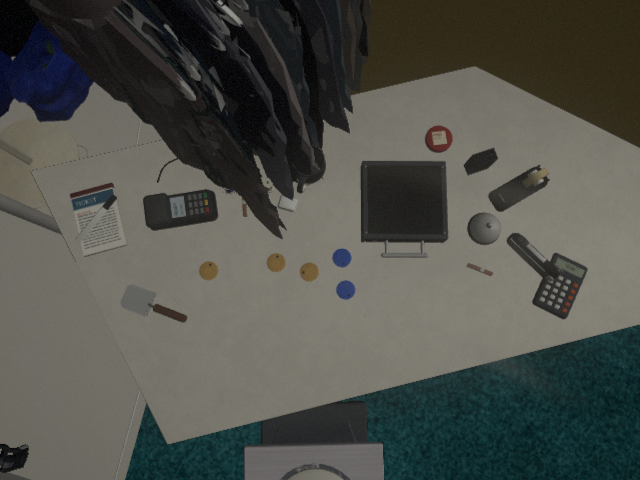

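View pics/side0.png

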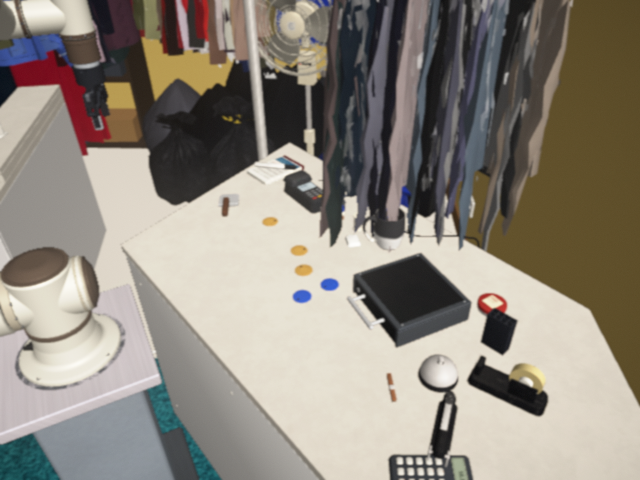

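Top view: the brass tokens are at (208,270), (276,262) and (309,271). The blue look-alikes are at (342,257) and (346,290). The lifter is at (155,303) with its blade toward the upper left. The till's front faces the robot, with the bar at (405,255). Side view shows the same three brass discs at (270,221), (299,250) and (303,270).

```bash
cat > h.py <<'E'
from cell import manip
import cv2,numpy as np
from scipy.spatial.transform import Rotation as R
def q(w): return R.from_quat(w,scalar_first=True)
def cam(n,s=None):
    m=manip.camera_model(n)
    if n=="wrist":
        s=s or manip.get_state();H=m["hand_eye"];r=q(s["ee_rot"]).as_matrix()
        return m["K"],s["ee_pos"]+r@H[:3,3],r@H[:3,:3]
    return m["K"],np.array(m["position"]),q(m["rotation"]).as_matrix()
def ray(c,uv,z):
    K,p,r=c;uv=np.atleast_2d(np.array(uv,float))
    d=(r@np.linalg.inv(K)@np.c_[uv,np.ones(len(uv))].T).T
    return p+d*((z-p[2])/d[:,2])[:,None]
def proj(c,P):
    K,p,r=c;x=(np.atleast_2d(P)-p)@r;u=x@K.T;return u[:,:2]/u[:,2:]
def blobs(im,lo,hi,amin=60):
    hsv=cv2.cvtColor(im,cv2.COLOR_BGR2HSV);m=cv2.inRange(hsv,lo,hi)
    m=cv2.morphologyEx(m,cv2.MORPH_CLOSE,np.ones((5,5)))
    n,l,st,ce=cv2.connectedComponentsWithStats(m)
    return [(st[i],ce[i],l==i) for i in range(1,n) if st[i][4]>=amin]
BRASS=((8,80,60),(28,255,255))
def loc(P):
    "world point -> tool coordinates (m)"
    s=manip.get_state();return q(s["ee_rot"]).inv().apply(np.atleast_2d(P)-s["ee_pos"])
E
python3 - <<'E'
from h import *
c=cam("top");im=cv2.imread("pics/top0.png");d=cam("side");im2=cv2.imread("pics/side0.png")
print(q(manip.camera_model("top")["rotation"]).as_matrix().round(2))
for s,ce,_ in blobs(im,*BRASS,40): print("top",s,ce.round(),ray(c,ce,.0036).round(4))
for s,ce,_ in blobs(im2,*BRASS,40): print("side",s,ce.round(),ray(d,ce,.0036).round(4))
for n,p,z in[("blue1",(342,257),.0036),("blue2",(346,290),.0036),("lift handle end",(186,319),.04),("handle front",(152,306),.04),("blade TL",(127,287),0),("blade lft",(121,303),0),("clipa",(244,210),.012),("clipb",(480,269),.012),("chalk",(289,204),.008),("barL",(383,256),.034),("barR",(427,256),.034),("till fl",(361,241),.056),("till fr",(446,241),.056),("till bl",(362,162),.056),("till br",(446,162),.056)]: print(n,ray(c,p,z)[0].round(4))
E
```

```text
[[-0.03 -0.99  0.17]
 [-1.    0.03 -0.  ]
 [-0.   -0.17 -0.99]]
top [531 169  17  12  83] [541. 174.] [[ 0.7779 -0.5792  0.0036]]
top [242 198   5  18  49] [244. 209.] [[0.7083 0.1546 0.0036]]
top [267 253  19  19 275] [276. 262.] [[0.5743 0.0792 0.0036]]
top [199 261  19  19 279] [208. 270.] [[0.5584 0.2419 0.0036]]
top [300 263  19  18 274] [309. 272.] [[ 0.5494 -0.0007  0.0036]]
top [562 283  17  30 133] [570. 297.] [[ 0.4718 -0.6208  0.0036]]
side [ 132    0  103  102 4582] [178.  55.] [[0.732  1.9116 0.0036]]
side [231   0   4  35  89] [232.  15.] [[1.2686 2.5923 0.0036]]
side [267   0   8  36 132] [271.  16.] [[1.4784 2.429  0.0036]]
side [  487     0   153   404 33196] [589. 180.] [[ 1.5401 -0.0348  0.0036]]
side [ 67  34  31  29 575] [82. 51.] [[0.2937 2.2415 0.0036]]
side [ 0 41 11  6 48] [ 4. 43.] [[-0.0779  2.6099  0.0036]]
side [301  44  27  36 330] [319.  58.] [[1.3573 1.5055 0.0036]]
side [274  58  27  15 170] [285.  64.] [[1.1599 1.4971 0.0036]]
side [  91   81   52   65 2002] [122. 114.] [[0.324  1.2351 0.0036]]
side [222 114  19  10 124] [233. 119.] [[0.7059 0.9778 0
[... 390 characters left out ...]
36]]
side [508 364  36  30 472] [528. 375.] [[ 0.7984 -0.5166  0.0036]]
side [387 374   6  11  45] [389. 379.] [[ 0.5508 -0.394   0.0036]]
side [390 390   6  11  47] [393. 395.] [[ 0.5355 -0.4294  0.0036]]
blue1 [ 0.5825 -0.0813  0.0036]
blue2 [ 0.5028 -0.0881  0.0036]
lift handle end [0.4426 0.2859 0.04  ]
handle front [0.4744 0.3651 0.04  ]
blade TL [0.5236 0.4372 0.    ]
blade lft [ 0.4857  0.4504 -0.    ]
clipa [0.7028 0.1538 0.012 ]
clipb [ 0.5441 -0.4096  0.012 ]
chalk [0.7159 0.0441 0.008 ]
barL [ 0.5785 -0.1765  0.034 ]
barR [ 0.5758 -0.2804  0.034 ]
till fl [ 0.6121 -0.1241  0.056 ]
till fr [ 0.6071 -0.3224  0.056 ]
till bl [ 0.8032 -0.134   0.056 ]
till br [ 0.798  -0.3346  0.056 ]
```

Run:
```python
import cv2
a=cv2.imread("pics/top0.png")[150:340,100:460];b=cv2.imread("pics/side0.png")[140:340,200:480]
cv2.imwrite("pics/c1.png",cv2.convertScaleAbs(cv2.resize(a,(792,418),interpolation=cv2.INTER_CUBIC),alpha=1.5))
```

```text
(no output)
```

View pics/c1.png

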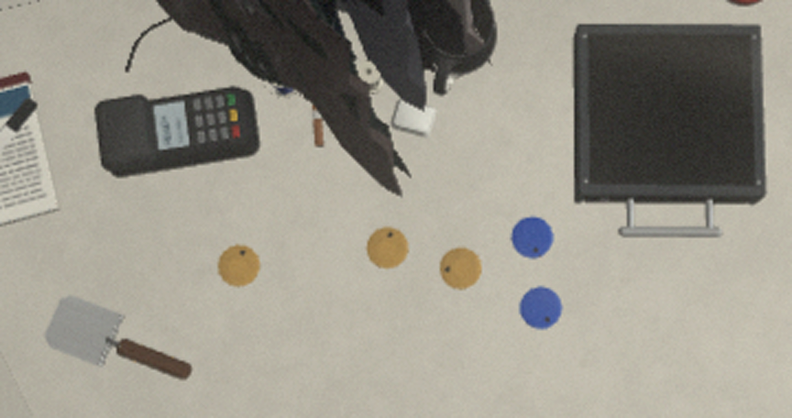

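There are three brass tokens, two blue discs to leave alone, and an area hidden by the suits to check. I'll triangulate the low suit tips before moving there.

Run:
```python
from h import *
a=cam("top");b=cam("side")
def tri(u,v):
    A=[]
    da=ray(a,u,0)[0]-a[1];db=ray(b,v,0)[0]-b[1]
    M=np.c_[da,-db];t=np.linalg.lstsq(M,b[1]-a[1],rcond=None)[0]
    p=a[1]+t[0]*da;r=b[1]+t[1]*db;return ((p+r)/2).round(3),np.linalg.norm(p-r).round(3)
for v in[(330,243),(360,205),(390,245),(412,240),(440,248),(483,246)]:
    for u in [(281,237),(349,130),(305,178)]: print(v,u,tri(u,v))
s=manip.get_state();d=np.array([0.5,0.1,0.3])-s["ee_pos"];print(q(s["ee_rot"]).as_matrix().round(3),q(s["ee_rot"]).inv().apply(d).round(3))
```

```text
(330, 243) (281, 237) (array([0.645, 0.061, 0.006]), np.float64(0.022))
(330, 243) (349, 130) (array([ 0.719, -0.072,  0.14 ]), np.float64(0.257))
(330, 243) (305, 178) (array([0.707, 0.021, 0.039]), np.float64(0.13))
(360, 205) (281, 237) (array([0.665, 0.033, 0.13 ]), np.float64(0.114))
(360, 205) (349, 130) (array([ 0.751, -0.07 ,  0.205]), np.float64(0.156))
(360, 205) (305, 178) (array([0.731, 0.008, 0.137]), np.float64(0.028))
(390, 245) (281, 237) (array([ 0.715,  0.02 , -0.004]), np.float64(0.181))
(390, 245) (349, 130) (array([ 0.819, -0.084,  0.063]), np.float64(0.123))
(390, 245) (305, 178) (array([ 0.797, -0.001, -0.014]), np.float64(0.023))
(412, 240) (281, 237) (array([ 0.732, -0.002,  0.025]), np.float64(0.239))
(412, 240) (349, 130) (array([ 0.85 , -0.092,  0.06 ]), np.float64(0.067))
(412, 240) (305, 178) (array([ 0.821, -0.016, -0.002]), np.float64(0.083))
(440, 248) (281, 237) (array([ 0.756, -0.03 ,  0.018]), np.float64(0.31))
(440, 248) (349, 130) (array([ 0.897, -0.108,  0.015]), np.float64(0.005))
(440, 248) (305, 178) (array([ 0.859, -0.037, -0.032]), np.float64(0.153))
(483, 246) (281, 237) (array([ 0.773, -0.081,  0.073]), np.float64(0.412))
(483, 246) (349, 130) (array([ 0.947, -0.137,  0.009]), np.float64(0.102))
(483, 246) (305, 178) (array([ 0.891, -0.078, -0.005]), np.float64(0.264))
[[ 0.939 -0.343 -0.001]
 [-0.343 -0.939 -0.002]
 [ 0.     0.002 -1.   ]] [ 0.436  0.359 -0.058]
```

```bash
python3 -m jog '{"offset":[[0.029,0.024,-0.004],[0.029,0.024,-0.004],[0.029,0.024,-0.004],[0.029,0.024,-0.004],[0.029,0.024,-0.004]],"dr":[[0,0,0],[0,0,0],[0,0,0],[0,0,0],[0,0,0]]}' 
python3 -m jog '{"offset":[[0.029,0.024,-0.004],[0.029,0.024,-0.004],[0.029,0.024,-0.004],[0.029,0.024,-0.004],[0.029,0.024,-0.004]],"dr":[[0,0,0],[0,0,0],[0,0,0],[0,0,0],[0,0,0]]}' 
python3 -m jog '{"offset":[[0.029,0.024,-0.004],[0.029,0.024,-0.004],[0.029,0.024,-0.004],[0.029,0.024,-0.004],[0.02,0.02,0]],"dr":[[0,0,0],[0,0,0],[0,0,0],[0,0,0],[0,0,0]]}'
python3 - <<'E'
from h import *
c=cam("wrist");im=manip.get_image("wrist");cv2.imwrite("pics/w1.png",im)
for s,ce,_ in blobs(im,*BRASS,150): print(s,ce.round(),ray(c,ce,.0036).round(4))
E
```

```text
clock: 0.52
ee_pos: [0.3096, 0.4229, 0.262]
ee_rot: [0.001, 0.985, -0.174, -0.0]
contact_force: [0.8, 0.4, 0.6]
opening: 0.0851
finger_force: 0.0
clock: 0.93
ee_pos: [0.4046, 0.2604, 0.2823]
ee_rot: [0.0, 0.985, -0.174, -0.0]
contact_force: [0.5, 0.6, 0.1]
opening: 0.0854
finger_force: 0.0
clock: 1.35
ee_pos: [0.4936, 0.1045, 0.2988]
ee_rot: [-0.0, 0.985, -0.175, 0.001]
contact_force: [1.1, 0.4, 0.9]
opening: 0.0853
finger_force: 0.0
[202  27  20  31 249] [212.  42.] [[0.7047 0.1539 0.0036]]
[ 368  111   38   40 1193] [387. 131.] [[ 0.5488 -0.001   0.0036]]
[ 298  115   38   40 1184] [317. 135.] [[0.5732 0.0786 0.0036]]
[ 180  176   37   37 1029] [198. 194.] [[0.5577 0.2412 0.0036]]
[162 292  35  13 151] [183. 300.] [[0.4344 0.3234 0.0036]]
```

View pics/w1.png

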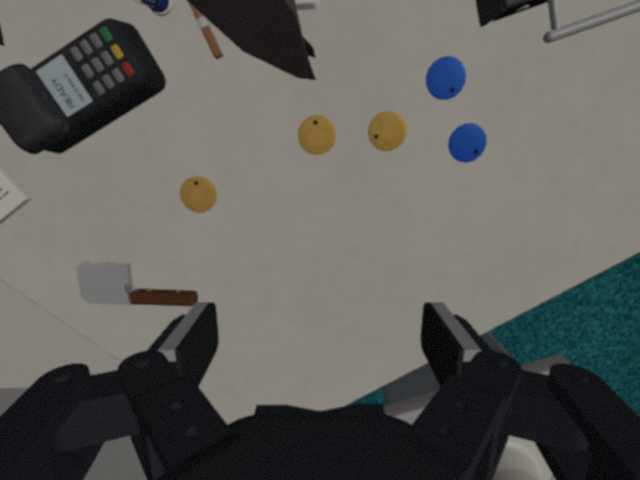

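Three brass tokens confirmed, agreeing with the top view to 1 mm: (317,135), (387,131) and (198,194). The blue discs are at (445,78) and (467,142), and the lifter at (140,290). Next I go over the bar and look from close by.

```bash
python3 -m jog '{"offset":[[0.0192,0.0284,0],[0.0192,0.0284,0],[0.0192,0.0284,0],[0.0192,0.0284,0],[0.0192,0.0284,0]],"dr":[[0,0,0],[0,0,0],[0,0,0],[0,0,0],[0,0,0]]}' 0.3 >/dev/null
python3 -m jog '{"offset":[[0.0192,0.0284,0],[0.0192,0.0284,0],[0.0192,0.0284,0],[0.0192,0.0284,0],[0.0192,0.0284,0]],"dr":[[0,0,0],[0,0,0],[0,0,0],[0,0,0],[0,0,0]]}' >/dev/null
python3 -m jog '{"offset":[[0,0,0.01],[0,0,0.01],[0,0,0.01],[0,0,0.01],[0,0,0.01]],"dr":[[0,0,0.12],[0,0,0.12],[0,0,0.12],[0,0,0.12],[0,0,0.12]]}' >/dev/null
python3 -m jog '{"offset":[[0,0,0.01],[0,0,0.01],[0,0,0.01],[0,0,0.01],[0,0,0.01]],"dr":[[0,0,0.12],[0,0,0.12],[0,0,0.12],[0,0,0.12],[0,0,0.12]]}' >/dev/null
python3 -m jog '{"offset":[[0,0,0],[0,0,0]],"dr":[[0,0,0.06],[0,0,0]]}'
python3 - <<'E'
from h import *
c=cam("wrist");im=manip.get_image("wrist");cv2.imwrite("pics/w2.png",im)
print(proj(c,[[.577,-.2285,.034],[.5785,-.1765,.034],[.575,-.2804,.034]]).round())
a=cam("top")
da=ray(a,(281,237),0)[0]
E
```

```text
clock: 3.23
ee_pos: [0.5748, -0.2257, 0.1969]
ee_rot: [-0.001, -0.693, 0.721, 0.001]
contact_force: [0.5, -0.4, 0.4]
opening: 0.0256
finger_force: 0.0
[[315. 226.]
 [316. 281.]
 [315. 166.]]
```

View pics/w2.png

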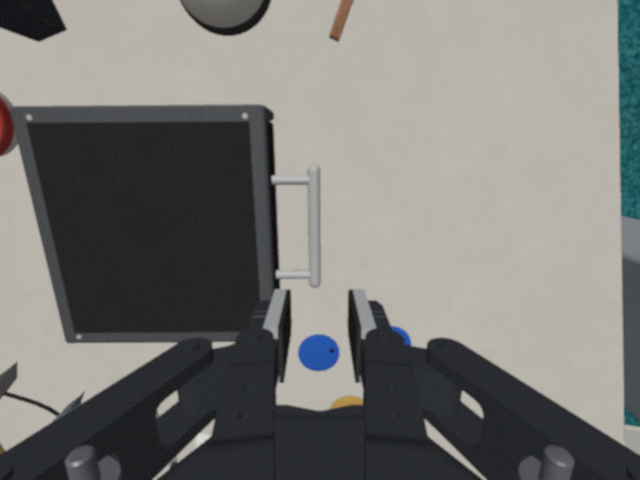

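The bar is where predicted: vertical at u=314, v 168–285. I'll descend, pinch it, and push in gently in steps.

```bash
python3 -m jog '{"offset":[[0.003,-0.002,0.035],[0,0,0.035],[0,0,0.035],[0,0,0.035],[0,0,0.02]],"dr":[[0,0,0],[0,0,0],[0,0,0],[0,0,0],[0,0,0]]}'
python3 -m jog '{"offset":[[0,0,0.011],[0,0,0],[0,0,0]],"dr":[[0,0,0],[0,0,0],[0,0,0]]}'
python3 -m jog '{"offset":[[0,0,0],[0,0,0],[0,0,0],[0,0,0],[0,0,0]],"dr":[[0,0,0],[0,0,0],[0,0,0],[0,0,0],[0,0,0]]}' 0 25
python3 -m jog '{"offset":[[0,-0.001,0],[0,-0.001,0],[0,-0.001,0],[0,0,0]],"dr":[[0,0,0],[0,0,0],[0,0,0],[0,0,0]]}'
python3 -m jog '{"offset":[[0,-0.001,0],[0,-0.001,0],[0,0,0]],"dr":[[0,0,0],[0,0,0],[0,0,0]]}'
```

```text
clock: 3.7
ee_pos: [0.5753, -0.2285, 0.0347]
ee_rot: [-0.001, -0.694, 0.72, 0.002]
contact_force: [-0.6, -1.1, 0.1]
opening: 0.0255
finger_force: 0.0
clock: 3.95
ee_pos: [0.5781, -0.2292, 0.028]
ee_rot: [0.0, -0.694, 0.72, -0.001]
contact_force: [0.7, -1.0, 0.3]
opening: 0.0254
finger_force: 0.0
clock: 4.37
ee_pos: [0.5788, -0.2293, 0.0294]
ee_rot: [0.001, -0.693, 0.72, -0.002]
contact_force: [0.4, 1.5, 6.5]
opening: 0.0098
finger_force: 24.9
clock: 4.7
ee_pos: [0.5807, -0.2293, 0.0293]
ee_rot: [0.0, -0.693, 0.721, -0.001]
contact_force: [-2.5, 0.8, 8.2]
opening: 0.0101
finger_force: 25.1
clock: 4.95
ee_pos: [0.5824, -0.2293, 0.0293]
ee_rot: [-0.0, -0.693, 0.721, -0.0]
contact_force: [-2.6, 0.1, 8.6]
opening: 0.0102
finger_force: 25.1
```

```bash
python3 -m jog '{"offset":[[0,-0.001,-0.001],[0,-0.001,0],[0,0,0]],"dr":[[0,0,0],[0,0,0],[0,0,0]]}'
python3 -m jog '{"offset":[[0,-0.001,0],[0,-0.001,0],[0,0,0]],"dr":[[0,0,0],[0,0,0],[0,0,0]]}'
```

```text
clock: 5.2
ee_pos: [0.5838, -0.2294, 0.0294]
ee_rot: [-0.0, -0.693, 0.721, 0.0]
contact_force: [-1.5, 0.3, 6.8]
opening: 0.0101
finger_force: 25.0
clock: 5.45
ee_pos: [0.584, -0.2294, 0.0293]
ee_rot: [-0.002, -0.693, 0.721, 0.002]
contact_force: [-7.3, 1.1, 10.1]
opening: 0.01
finger_force: 25.3
```

Stop reached. Now I ease off and pull gently.

```bash
python3 -m jog '{"offset":[[0,0.002,0],[0,0.002,0],[0,0.002,0],[0,0.002,0],[0,0,0]],"dr":[[0,0,0],[0,0,0],[0,0,0],[0,0,0],[0,0,0]]}'
python3 -m jog '{"offset":[[0,0.003,0],[0,0.003,0],[0,0.003,0],[0,0,0]],"dr":[[0,0,0],[0,0,0],[0,0,0],[0,0,0]]}'
```

```text
clock: 5.87
ee_pos: [0.5781, -0.2292, 0.0294]
ee_rot: [-0.0, -0.693, 0.721, -0.0]
contact_force: [-2.4, 0.8, 5.9]
opening: 0.0094
finger_force: 24.9
clock: 6.2
ee_pos: [0.5697, -0.2289, 0.0294]
ee_rot: [0.001, -0.693, 0.721, -0.001]
contact_force: [-1.0, -0.4, 5.2]
opening: 0.0101
finger_force: 24.9
```

```bash
python3 -m jog '{"offset":[[0,0.01,0],[0,0.01,0],[0,0.01,0],[0,0.01,0],[0,0.01,0]],"dr":[[0,0,0],[0,0,0],[0,0,0],[0,0,0],[0,0,0]]}'
python3 -m jog '{"offset":[[0,0.01,0],[0,0.01,0],[0,0.01,0],[0,0.01,0],[0,0.01,0]],"dr":[[0,0,0],[0,0,0],[0,0,0],[0,0,0],[0,0,0]]}'
python3 -m jog '{"offset":[[0,0.005,0],[0,0.005,0],[0,0.003,0],[0,0,0],[0,0,0]],"dr":[[0,0,0],[0,0,0],[0,0,0],[0,0,0],[0,0,0]]}'
```

```text
clock: 6.62
ee_pos: [0.5197, -0.2272, 0.0293]
ee_rot: [0.001, -0.693, 0.721, -0.002]
contact_force: [2.7, -2.1, 5.5]
opening: 0.0102
finger_force: 25.0
clock: 7.03
ee_pos: [0.4698, -0.2255, 0.0293]
ee_rot: [0.001, -0.693, 0.721, -0.002]
contact_force: [1.3, -3.5, 6.2]
opening: 0.01
finger_force: 25.0
clock: 7.45
ee_pos: [0.456, -0.225, 0.0293]
ee_rot: [0.0, -0.693, 0.721, -0.001]
contact_force: [0.1, -4.5, 7.2]
opening: 0.0098
finger_force: 25.2
```

```bash
python3 -m jog '{"offset":[[0,0,0],[0,0,0],[0,0,-0.02],[0,0,-0.035],[0,0,-0.035]],"dr":[[0,0,0],[0,0,0],[0,0,0],[0,0,0],[0,0,0]]}' 0.35
python3 -m jog '{"offset":[[0,0,-0.035],[0,0,-0.035],[-0.038,0,0],[-0.038,0,0],[-0.038,0,0]],"dr":[[0,0,0],[0,0,0],[0,0,0],[0,0,0],[0,0,0]]}' 1 >/dev/null
python3 -m jog '{"offset":[[-0.038,0,0],[-0.038,0,0],[-0.038,0,0],[-0.038,0,0],[-0.038,0,0]],"dr":[[0,0,0],[0,0,0],[0,0,0],[0,0,0],[0,0,0]]}' >/dev/null
python3 -m jog '{"offset":[[-0.038,0,0],[-0.038,0,0],[-0.038,0,0],[-0.038,0,0],[-0.02,0,0]],"dr":[[0,0,0],[0,0,0],[0,0,0],[0,0,0],[0,0,0]]}'
python3 -m jog '{"offset":[[0,0,0],[0,0,0],[0,0,0],[0,0,0],[0,0,0]],"dr":[[0,0,-0.12],[0,0,-0.12],[0,0,-0.12],[0,0,-0.12],[0,0,-0.12]]}' >/dev/null
python3 -m jog '{"offset":[[0,0,0],[0,0,0],[0,0,0],[0,0,0],[0,0,0]],"dr":[[0,0,-0.12],[0,0,-0.12],[0,0,-0.12],[0,0,-0.12],[0,0,-0.12]]}' >/dev/null
python3 -m jog '{"offset":[[0,0,0],[0,0,0],[0,0,0],[0,0,0],[0,0,0]],"dr":[[0,0,-0.12],[0,0,-0.12],[0,0,-0.12],[0,0,-0.12],[0,0,-0.12]]}' >/dev/null
python3 -m jog '{"offset":[[0,0,0],[0,0,0],[0,0,0],[0,0,0],[0,0,0]],"dr":[[0,0,-0.12],[0,0,-0.12],[0,0,-0.12],[0,0,-0.12],[0,0,-0.12]]}' >/dev/null
python3 -m jog '{"offset":[[0,0,0],[0,0,0],[0,0,0],[0,0,0],[0,0,0]],"dr":[[0,0,-0.12],[0,0,-0.12],[0,0,-0.12],[0,0,0],[0,0,0]]}'
python3 - <<'E'
from h import *
s=manip.get_state();x=q(s["ee_rot"]).as_matrix()[:,0];print("tool x deg",np.degrees(np.arctan2(x[1],x[0])),s["joint_pos"].round(2))
c=cam("wrist",s);im=manip.get_image("wrist");cv2.imwrite("pics/w3.png",im)
for st,ce,m in blobs(im,(0,60,25),(15,255,160),300):
    cnt=np.argwhere(m)[:,::-1].astype(np.float32);r=cv2.minAreaRect(cnt);print(st,r)
    B=ray(c,cv2.boxPoints(r),.046);print(B.mean(0).round(4),B.round(3).tolist())
cv2.imwrite("pics/top1.png",manip.get_image("top"))
E
```

```text
clock: 7.87
ee_pos: [0.4541, -0.2237, 0.1174]
ee_rot: [-0.002, -0.693, 0.721, 0.003]
contact_force: [1.2, -0.4, -0.1]
opening: 0.0299
finger_force: 0.0
clock: 9.12
ee_pos: [0.474, 0.2545, 0.1872]
ee_rot: [-0.001, -0.694, 0.72, 0.0]
contact_force: [0.1, -0.7, 0.5]
opening: 0.0855
finger_force: 0.0
clock: 11.2
ee_pos: [0.4742, 0.251, 0.1874]
ee_rot: [-0.0, 0.84, 0.543, -0.001]
contact_force: [0.3, 0.2, 0.0]
opening: 0.0855
finger_force: 0.0
tool x deg 65.7157555492729 [ 0.79  0.28 -0.29 -0.   -1.    1.93]
[ 247  105   29  106 2247] ((261.7519836425781, 157.39984130859375), (105.70230865478516, 22.488157272338867), 85.42607879638672)
[0.4582 0.3243 0.046 ] [[0.465, 0.364, 0.046], [0.481, 0.358, 0.046], [0.452, 0.285, 0.046], [0.435, 0.291, 0.046]]
[569 207  40  24 489] ((588.636962890625, 218.80137634277344), (12.74513053894043, 40.71820831298828), 65.55604553222656)
[0.6784 0.1739 0.046 ] [[0.662, 0.179, 0.046], [0.693, 0.18, 0.046], [0.695, 0.169, 0.046], [0.664, 0.167, 0.046]]
[582 260  37  43 336] ((600.0513305664062, 282.34228515625), (43.61209487915039, 31.44817543029785), 81.46923065185547)
[0.6757 0.1141 0.046 ] [[0.665, 0.138, 0.046], [0.69, 0.132, 0.046], [0.687, 0.09, 0.046], [0.661, 0.096, 0.046]]
[610 262  30  59 714] ((624.5, 291.0), (58.0, 29.0), 90.0)
[0.6932 0.0971 0.046 ] [[0.687, 0.13, 0.046], [0.709, 0.12, 0.046], [0.7, 0.064, 0.046], [0.677, 0.075, 0.046]]
[ 563  320   77   84 1765] ((617.62353515625, 351.1058654785156), (100.00494384765625, 62.90983200073242), 40.601295471191406)
[0.677  0.0384 0.046 ] [[0.63, 0.071, 0.046], [0.674, 0.103, 0.046], [0.724, 0.009, 0.046], [0.68, -0.029, 0.046]]
```

View pics/w3.png

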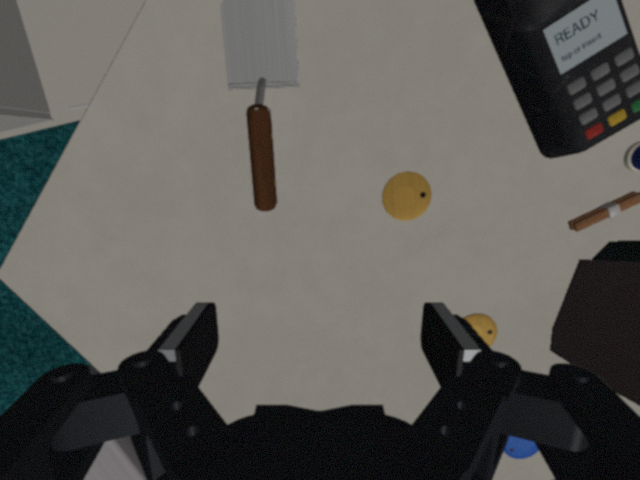

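The handle is at (261,157), the blade above it at (260,40). Handle centre is (0.458, 0.324), heading 68°, length about 79 mm, consistent with the description.

```bash
python3 -m jog '{"offset":[[0,0,0],[0.031,-0.021,0],[0.031,-0.021,0],[0,0,0.035],[0,0,0.035]],"dr":[[0,0,-0.045],[0,0,0],[0,0,0],[0,0,0],[0,0,0]]}'
python3 - <<'E'
from h import *
c=cam("wrist");im=manip.get_image("wrist")
for st,ce,m in blobs(im,(0,60,25),(15,255,160),1500)[:4]:
    r=cv2.minAreaRect(np.argwhere(m)[:,::-1].astype(np.float32))
    B=ray(c,cv2.boxPoints(r),.046);print(st,loc(B).round(3).tolist(),loc(B.mean(0)).round(4))
cv2.imwrite("pics/w4.png",im)
E
```

```text
clock: 11.72
ee_pos: [0.4592, 0.3277, 0.1194]
ee_rot: [-0.001, 0.826, 0.563, 0.003]
contact_force: [0.2, -0.6, -0.9]
opening: 0.0852
finger_force: 0.0
[ 305  203   28  120 3046] [[0.045, -0.006, 0.064], [0.045, 0.01, 0.064], [-0.034, 0.011, 0.065], [-0.034, -0.007, 0.065]] [[0.0055 0.0021 0.0643]]
```

```bash
python3 -m jog '{"offset":[[0.005,0.002,0.03],[0,0,0.03],[0,0,0.02],[0,0,0],[0,0,0]],"dr":[[0,0,0],[0,0,0],[0,0,0],[0,0,0],[0,0,0]]}'
```

```text
clock: 12.18
ee_pos: [0.4623, 0.3279, 0.0381]
ee_rot: [0.001, 0.827, 0.562, -0.001]
contact_force: [0.5, 1.0, 0.2]
opening: 0.0852
finger_force: 0.0
```

```bash
python3 -m jog '{"offset":[[0,0,0.01],[0,0,0],[0,0,0]],"dr":[[0,0,0],[0,0,0],[0,0,0]]}'
python3 -m jog '{"offset":[[0,0,0],[0,0,0],[0,0,0],[0,0,0],[0,0,0]],"dr":[[0,0,0],[0,0,0],[0,0,0],[0,0,0],[0,0,0]]}' 0 80
python3 -m jog '{"offset":[[0,0,0],[0,0,0],[0,0,0],[0,0,0],[0,0,0]],"dr":[[0,0,0],[0,0,0],[0,0,0],[0,0,0],[0,0,0]]}'
python3 - <<'E'
from h import *
cv2.imwrite("pics/w5.png",manip.get_image("wrist"))
s=manip.get_state();print(s["joint_pos"].round(2),s["torque"].round(2))
E
```

```text
clock: 12.43
ee_pos: [0.4626, 0.3286, 0.0292]
ee_rot: [-0.0, 0.827, 0.563, 0.001]
contact_force: [-0.8, 0.5, -0.8]
opening: 0.0856
finger_force: 0.0
clock: 12.85
ee_pos: [0.4624, 0.3285, 0.0286]
ee_rot: [-0.0, 0.827, 0.563, 0.0]
contact_force: [0.4, 0.4, 0.4]
opening: 0.0257
finger_force: 0.0
clock: 13.27
ee_pos: [0.4624, 0.3285, 0.0285]
ee_rot: [-0.0, 0.827, 0.563, 0.0]
contact_force: [-0.4, 0.1, 2.3]
opening: 0.0165
finger_force: 78.4
[ 0.9   0.53 -0.38  0.   -0.66  1.86] [-0.02  0.09 -0.01]
```

View pics/w5.png

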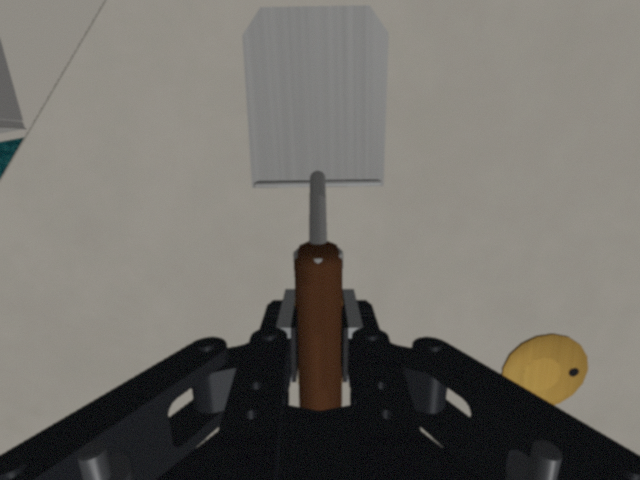

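The lifter is held straight, blade at (315,90), front edge at v=6. I'll measure the tip in tool coordinates, then lift and turn to heading 0.

```bash
python3 - <<'E'
from h import *
print("tip,heel in tool",loc(ray(cam("wrist"),[(316,6),(318,181)],0.0)).round(4))
E
python3 -m jog '{"offset":[[0,0,-0.02],[0,0,-0.02],[0,0,-0.02],[0,0,0],[0,0,0]],"dr":[[0,0,0],[0,0,0],[0,0,0],[0,0,0.119],[0,0,0.119]]}' >/dev/null
python3 -m jog '{"offset":[[0,0,0],[0,0,0],[0,0,0],[0,0,0],[0,0,0]],"dr":[[0,0,0.119],[0,0,0.119],[0,0,0.119],[0,0,0.119],[0,0,0.119]]}' >/dev/null
python3 -m jog '{"offset":[[0,0,0],[0,0,0],[0,0,0],[-0.033,0.043,0],[-0.033,0.043,0]],"dr":[[0,0,0.119],[0,0,0.119],[0,0,0.119],[0,0,0],[0,0,0]]}' >/dev/null
python3 -m jog '{"offset":[[0,0,0],[0,0,0]],"dr":[[0,-0.02,0],[0,0,0]]}'
python3 - <<'E'
from h import *
s=manip.get_state();x=q(s["ee_rot"]).as_matrix()[:,0];print("tool x deg",np.degrees(np.arctan2(x[1],x[0])),s["joint_pos"].round(2))
for n,a in(("top",150),("wrist",600)):
    c=cam(n);im=manip.get_image(n);cv2.imwrite(f"pics/{n}6.png",im)
    for st,ce,_ in blobs(im,*BRASS,a):
        P=ray(c,ce,.0036);print(n,st,P.round(4),loc(P).round(4))
print("tip,heel tool",loc(ray(c,[(316,6),(318,181)],0.06)).round(4))
E
```

```text
tip,heel in tool [[ 0.1252 -0.0016  0.0286]
 [ 0.0551 -0.0008  0.0286]]
clock: 14.73
ee_pos: [0.4093, 0.2586, 0.0871]
ee_rot: [0.002, 1.0, 0.002, -0.012]
contact_force: [1.2, 1.7, -0.8]
opening: 0.0169
finger_force: 78.0
tool x deg 0.2247637458540814 [ 0.89  0.34 -0.51 -0.02 -0.74  0.7 ]
top [ 369  239   70   49 3312] [[ 0.5651 -0.2278  0.0036]] [[0.1527 0.4898 0.0817]]
top [267 253  19  19 275] [[0.5743 0.0792 0.0036]] [[0.1634 0.1828 0.0814]]
top [199 261  19  19 276] [[0.5586 0.2419 0.0036]] [[0.1485 0.0201 0.0816]]
top [300 263  19  18 272] [[ 5.494e-01 -5.000e-04  3.600e-03]] [[0.1382 0.2624 0.0819]]
wrist [315   0  84  29 869] [[0.5525 0.2357 0.0036]] [[0.1414 0.0277 0.0823]]
wrist [ 307  245   36  165 4772] [[0.3551 0.2565 0.0036]] [[-0.056   0.0058  0.086 ]]
tip,heel tool [[0.123  0.     0.0263]
 [0.054  0.0008 0.0276]]
```

View pics/wrist6.png

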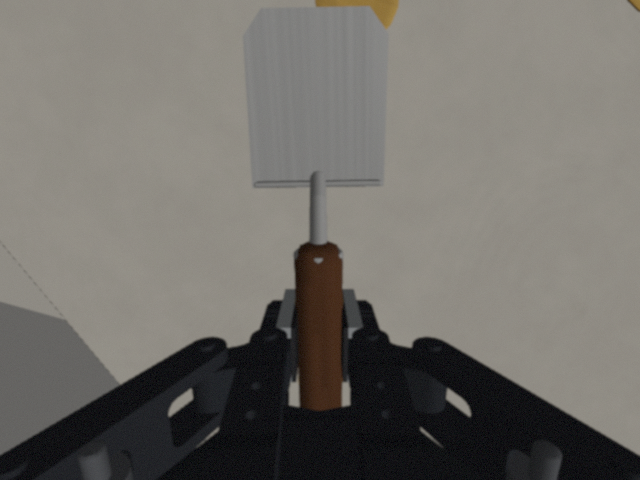

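Grip unchanged. The token shows at (357,10), ahead and 20 mm to the right of the blade's line. I'll align, lower and slide.

```bash
python3 -m jog '{"offset":[[-0.016,0.02,0.02],[0,0,0.02],[0,0,0.0175],[0,0,0],[0,0,0]],"dr":[[0,0,0],[0,0,0],[0,0,0],[0,0,0],[0,0,0]]}'
python3 -m jog '{"offset":[[0.018,0,0],[0.018,0,0],[0.018,0,0],[0.018,0,0],[0.018,0,0]],"dr":[[0,0,0],[0,0,0],[0,0,0],[0,0,0],[0,0,0]]}'
cat > tk.py <<'E'
from h import *
import sys
c=cam("wrist");im=manip.get_image("wrist")
if len(sys.argv)>1: cv2.imwrite(sys.argv[1],im)
for st,ce,_ in blobs(im,*BRASS,500):
    if ce[1]<235: print(st,ce.round(),"in tool",loc(ray(c,ce,.004)).round(4))
E
python3 tk.py pics/w7.png
```

```text
clock: 15.25
ee_pos: [0.3957, 0.2431, 0.0311]
ee_rot: [0.0, 1.0, 0.003, -0.01]
contact_force: [-0.4, -0.2, -0.6]
opening: 0.0163
finger_force: 78.0
clock: 15.67
ee_pos: [0.4865, 0.2433, 0.0305]
ee_rot: [-0.001, 1.0, 0.003, -0.009]
contact_force: [1.0, -0.2, -0.6]
opening: 0.0169
finger_force: 78.0
```

View pics/w7.png

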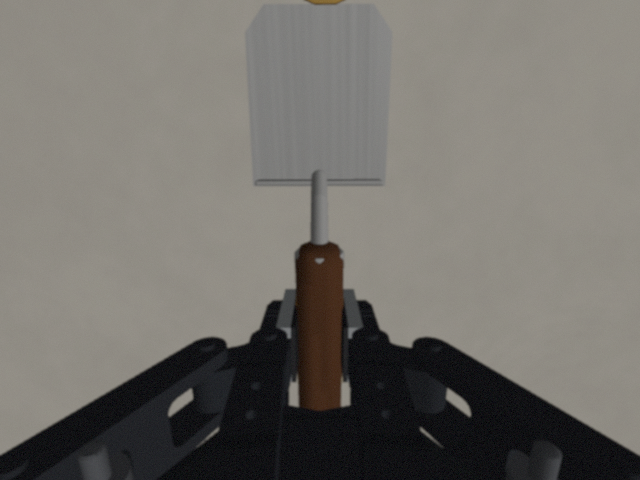

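```bash
python3 -m jog '{"offset":[[0,0,0.001],[0,0,0.001],[0,0,0]],"dr":[[0,0,0],[0,0,0],[0,0,0]]}'
python3 -m jog '{"offset":[[0,0,0.001],[0,0,0.001],[0,0,0]],"dr":[[0,0,0],[0,0,0],[0,0,0]]}'
python3 tk.py
```

```text
clock: 15.97
ee_pos: [0.4857, 0.2433, 0.0287]
ee_rot: [-0.001, 1.0, 0.003, -0.009]
contact_force: [1.8, 0.2, 2.8]
opening: 0.0169
finger_force: 78.8
clock: 16.22
ee_pos: [0.4854, 0.2433, 0.0281]
ee_rot: [-0.001, 1.0, 0.004, -0.008]
contact_force: [-1.6, -1.3, 14.1]
opening: 0.0168
finger_force: 80.4
```

```bash
python3 -m jog '{"offset":[[-0.01,0,-0.001],[-0.01,0,0],[0,0,0]],"dr":[[0,0,0],[0,0,0],[0,0,0]]}'
python3 -m jog '{"offset":[[0.02,0,0],[0.02,0,0],[0.02,0,0],[0.02,0,0],[0,0,0]],"dr":[[0,0,0],[0,0,0],[0,0,0],[0,0,0],[0,0,0]]}'
python3 tk.py pics/w8.png
```

```text
clock: 16.52
ee_pos: [0.4638, 0.2431, 0.0284]
ee_rot: [-0.001, 1.0, 0.004, -0.009]
contact_force: [-2.5, 0.5, 9.1]
opening: 0.0166
finger_force: 79.7
clock: 16.93
ee_pos: [0.5491, 0.2445, 0.0279]
ee_rot: [-0.002, 1.0, 0.003, -0.006]
contact_force: [1.4, 0.6, 9.9]
opening: 0.0167
finger_force: 79.6
[  271     0   113   116 10555] [327.  55.] in tool [[0.1064 0.0031 0.0226]]
```

The token is on the blade. Tilt back so it slides to the heel, lift, and check.

```bash
python3 -m jog '{"offset":[[0.005,0,0],[0,0,-0.003],[0,0,-0.006],[0,0,-0.008],[0,0,-0.01]],"dr":[[0,0,0],[0,0.05,0],[0,0.05,0],[0,0.05,0],[0,0.05,0]]}'
python3 -m jog '{"offset":[[0,0,-0.015],[0,0,-0.015],[0,0,-0.015],[0,0,-0.015],[0,0,0]],"dr":[[0,0,0],[0,0,0],[0,0,0],[0,0,0],[0,0,0]]}'
python3 tk.py pics/w9.png
python3 - <<'E'
from h import *
s=manip.get_state();print(s["joint_pos"].round(2))
c=cam("top");im=manip.get_image("top")
for st,ce,_ in blobs(im,*BRASS,150): print(st,ray(c,ce,.0036).round(4))
cv2.imwrite("pics/top9.png",im)
E
```

```text
clock: 17.4
ee_pos: [0.5455, 0.2422, 0.0508]
ee_rot: [0.001, 0.996, 0.002, 0.089]
contact_force: [0.7, -1.5, -1.3]
opening: 0.0167
finger_force: 79.2
clock: 17.82
ee_pos: [0.5362, 0.2434, 0.1131]
ee_rot: [-0.001, 0.996, 0.003, 0.091]
contact_force: [1.0, 0.4, -1.2]
opening: 0.0166
finger_force: 79.2
[ 270    9  109  119 9938] [323.  69.] in tool [[0.123  0.0022 0.1318]]
[444   8  17  52 807] [452.  33.] in tool [[0.1467 0.0916 0.136 ]]
[ 513  194   62   61 3007] [544. 224.] in tool [[0.0166 0.1637 0.1122]]
[ 0.76  0.38 -0.45  0.21 -0.61  0.65]
[191 219  20  21 316] [[0.6594 0.2614 0.0036]]
[ 369  239   70   49 3314] [[ 0.565  -0.2277  0.0036]]
[267 253  19  19 273] [[0.5742 0.0793 0.0036]]
[300 263  19  18 273] [[ 0.5494 -0.0006  0.0036]]
```

The token rides on the blade at (323,69). Carry it to the drawer, tilted back a little more.

```bash
python3 -m jog '{"offset":[[0,0,-0.01],[0,0,-0.015],[-0.002,0.008,-0.001],[-0.004,0.016,-0.002],[-0.006,0.024,-0.002]],"dr":[[0,0.05,0],[0,0.03,0],[0,0,0],[0,0,0],[0,0,0]]}' >/dev/null
python3 -m jog '{"offset":[[-0.006,0.03,-0.002],[-0.006,0.03,-0.002],[-0.006,0.03,-0.002],[-0.006,0.03,-0.002],[-0.006,0.03,-0.002]],"dr":[[0,0,0],[0,0,0],[0,0,0],[0,0,0],[0,0,0]]}' >/dev/null
python3 -m jog '{"offset":[[-0.006,0.03,-0.002],[-0.006,0.03,-0.002],[-0.006,0.03,-0.002],[-0.006,0.03,-0.002],[-0.006,0.03,-0.002]],"dr":[[0,0,0],[0,0,0],[0,0,0],[0,0,0],[0,0,0]]}' 
python3 -m jog '{"offset":[[-0.006,0.028,-0.002],[-0.006,0.024,-0.002],[-0.003,0.016,-0.001],[-0.002,0.008,0],[0,0,0]],"dr":[[0,0,0],[0,0,0],[0,0,0],[0,0,0],[0,0,0]]}'
python3 tk.py pics/w10.png
```

```text
clock: 19.17
ee_pos: [0.4552, -0.1078, 0.1397]
ee_rot: [-0.001, 0.992, 0.002, 0.128]
contact_force: [0.7, -1.0, -0.9]
opening: 0.0167
finger_force: 79.1
clock: 19.58
ee_pos: [0.4382, -0.1837, 0.1401]
ee_rot: [-0.001, 0.992, 0.0, 0.128]
contact_force: [1.0, -0.1, -1.0]
opening: 0.0168
finger_force: 79.2
[  328    43   154   156 14136] [431. 122.] in tool [[0.0885 0.0918 0.164 ]]
[ 255   61  105  112 9055] [307. 117.] in tool [[ 0.0927 -0.0092  0.1652]]
[   0   87   27   56 1172] [ 11. 115.] in tool [[ 0.0948 -0.2501  0.1661]]
[  69  117   56   56 2399] [ 97. 145.] in tool [[ 0.0714 -0.1808  0.1598]]
[562 130  44  25 588] [583. 142.] in tool [[0.0732 0.216  0.1598]]
```

View pics/w10.png

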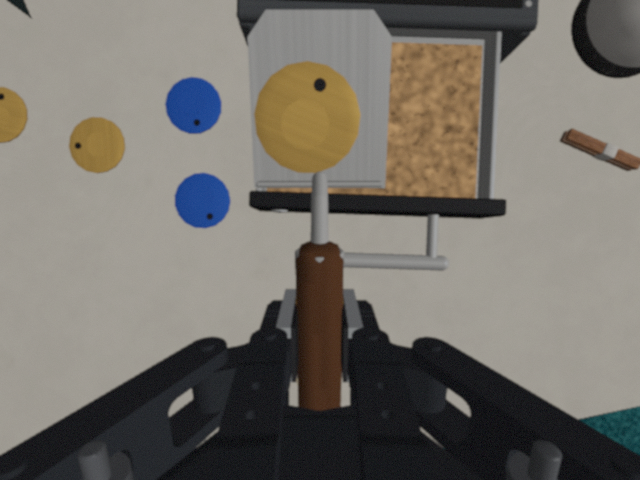

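The token sits mid-blade at (307,117), with the blade over the open drawer's left half. Tip it in.

```bash
python3 -m jog '{"offset":[[0,0.008,0],[0,0.008,0],[0,0,0.014],[0,0,0.014],[0,0,0]],"dr":[[0,-0.1,0],[0,-0.1,0],[0,0,0],[0,0,0],[0,-0.1,0]]}'
python3 -m jog '{"offset":[[0,0,0],[0,0,0],[0,0,0],[0,0,0],[0,0,0]],"dr":[[0,-0.12,0],[0,-0.12,0],[0,-0.12,0],[0,-0.06,0],[0,0,0]]}'
python3 -m jog '{"offset":[[0,0,0],[0,0,0],[0,0,0]],"dr":[[0,0,0],[0,0,0],[0,0,0]]}' >/dev/null
python3 tk.py pics/w11.png
```

```text
clock: 20.05
ee_pos: [0.4359, -0.1965, 0.1101]
ee_rot: [-0.002, 1.0, 0.001, -0.025]
contact_force: [-0.2, 0.3, -1.8]
opening: 0.017
finger_force: 79.1
clock: 20.47
ee_pos: [0.4433, -0.1971, 0.111]
ee_rot: [0.0, 0.973, 0.003, -0.23]
contact_force: [0.2, 0.1, -0.7]
opening: 0.0171
finger_force: 79.2
[  199     0   366    94 19720] [410.  39.] in tool [[0.1218 0.0457 0.0628]]
```

View pics/w11.png

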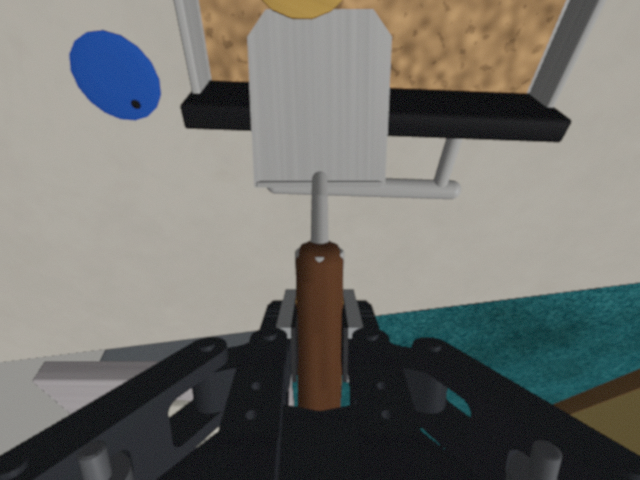

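Token 0 slid off the tip onto the cork floor at (300,8). Level out and go to token 1.

```bash
python3 -m jog '{"offset":[[0,0,0],[0,0,0],[0,0,0],[0,0,0],[-0.0036,-0.02,0]],"dr":[[0,0.111,0],[0,0.111,0],[0,0.111,0],[0,0.111,0],[0,0,0]]}' >/dev/null
python3 -m jog '{"offset":[[-0.0036,-0.035,0],[-0.0036,-0.035,0],[-0.0036,-0.035,0],[-0.0036,-0.035,0],[-0.0036,-0.035,0]],"dr":[[0,0,0],[0,0,0],[0,0,0],[0,0,0],[0,0,0]]}' >/dev/null
python3 -m jog '{"offset":[[-0.0036,-0.035,0],[-0.0036,-0.035,0],[0,-0.01,0],[0,0,0],[0,0,0]],"dr":[[0,0,0],[0,0,0],[0,0,0],[0,0,0],[0,0,0]]}'
cat > tp.py <<'E'
from h import *
c=cam("top");im=manip.get_image("top")
for st,ce,_ in blobs(im,*BRASS,150):
    P=ray(c,ce,.0036);print("top",st,P.round(4),"tool",loc(P).round(4))
E
python3 tp.py; python3 tk.py pics/w12.png
```

```text
clock: 22.02
ee_pos: [0.4113, 0.077, 0.1145]
ee_rot: [-0.0, 1.0, 0.003, -0.008]
contact_force: [-0.0, -0.4, -1.1]
opening: 0.0169
finger_force: 79.2
top [ 369  239   70   49 3315] [[ 0.5648 -0.2278  0.0036]] tool [[0.1537 0.3049 0.1082]]
top [267 253  19  19 274] [[0.5743 0.0793 0.0036]] tool [[ 0.1647 -0.0021  0.1081]]
top [300 263  19  18 274] [[ 0.5494 -0.0007  0.0036]] tool [[0.1395 0.0777 0.1085]]
[282   0  69   9 596] [316.   4.] in tool [[ 0.1529 -0.0023  0.1078]]
[ 408    0   75   73 4419] [445.  33.] in tool [[0.1374 0.0772 0.108 ]]
```

```bash
python3 -m jog '{"offset":[[0,-0.002,0.03],[0,0,0.03],[0,0,0.022],[0,0,0],[0,0,0]],"dr":[[0,0,0],[0,0,0],[0,0,0],[0,0,0],[0,0,0]]}'
python3 -m jog '{"offset":[[0,0,0.002],[0,0,0.001],[0,0,0.001],[0,0,0]],"dr":[[0,0,0],[0,0,0],[0,0,0],[0,0,0]]}'
python3 tk.py
```

```text
clock: 22.53
ee_pos: [0.4101, 0.0777, 0.0317]
ee_rot: [0.001, 1.0, 0.002, -0.009]
contact_force: [-0.9, -0.2, -1.2]
opening: 0.0167
finger_force: 79.5
clock: 22.87
ee_pos: [0.4107, 0.0791, 0.0287]
ee_rot: [-0.0, 1.0, 0.002, -0.007]
contact_force: [0.0, -0.6, -0.9]
opening: 0.0165
finger_force: 79.5
[ 476    0   98   32 2173] [522.  12.] in tool [[0.121  0.0799 0.0228]]
```

```bash
python3 -m jog '{"offset":[[0,0,0.001],[0,0,0.001],[0,0,0]],"dr":[[0,0,0],[0,0,0],[0,0,0]]}'
python3 -m jog '{"offset":[[0.02,0,0],[0.02,0,0],[0.02,0,0],[0.02,0,0],[0.015,0,0]],"dr":[[0,0,0],[0,0,0],[0,0,0],[0,0,0],[0,0,0]]}'
python3 tk.py pics/w13.png
```

```text
clock: 23.17
ee_pos: [0.4112, 0.0793, 0.0272]
ee_rot: [-0.0, 1.0, 0.003, -0.007]
contact_force: [-2.5, -0.3, 10.0]
opening: 0.0169
finger_force: 81.2
clock: 23.58
ee_pos: [0.5087, 0.0803, 0.0269]
ee_rot: [-0.001, 1.0, 0.003, -0.005]
contact_force: [-3.7, 0.2, 14.2]
opening: 0.0167
finger_force: 81.6
[ 446  166  102   97 7529] [497. 214.] in tool [[0.0375 0.0817 0.0226]]
```

```bash
python3 tp.py; python3 -m jog '{"offset":[[0.015,0,-0.001],[0.015,0,0],[0.015,0,0],[0,0,0]],"dr":[[0,0,0],[0,0,0],[0,0,0],[0,0,0]]}'
python3 tp.py; python3 tk.py pics/w14.png
```

```text
top [ 369  239   70   49 3323] [[ 0.5649 -0.2278  0.0036]] tool [[0.0521 0.3092 0.022 ]]
top [300 263  19  18 273] [[ 0.5494 -0.0006  0.0036]] tool [[0.0381 0.0819 0.0227]]
clock: 24.02
ee_pos: [0.5556, 0.0809, 0.027]
ee_rot: [-0.001, 1.0, 0.003, -0.004]
contact_force: [1.5, -0.5, 5.7]
opening: 0.0166
finger_force: 80.5
top [ 369  239   70   49 3308] [[ 0.5652 -0.2277  0.0036]] tool [[0.0085 0.3087 0.0225]]
top [300 263  19  18 274] [[ 5.494e-01 -5.000e-04  3.600e-03]] tool [[-0.0059  0.0815  0.0231]]
```

Run:
```python
from h import *
for f in("w13","w14"):
    for st,ce,_ in blobs(cv2.imread(f"pics/{f}.png"),(8,60,50),(28,255,255),8): print(f,st)
c=cam("side");im=manip.get_image("side");cv2.imwrite("pics/s1.png",im)
for st,ce,_ in blobs(im,*BRASS,20):
    P=ray(c,ce,.0036)
    if .4<P[0,0]<.85 and -.35<P[0,1]<.4: print("side",st,P.round(4),loc(P).round(3))
```

```text
w13 [ 446  166  102   98 7652]
w13 [ 303  243   41  168 5780]
w13 [296 269   1   9   9]
w13 [299 384   1   9   9]
w14 [ 299  243   45  168 6078]
w14 [ 437  264   94   84 6050]
w14 [295 297   2   9  10]
side [276 240  13  10  85] [[0.5424 0.1155 0.0036]] [[-0.011 -0.035  0.023]]
side [295 265  18  11 161] [[ 0.5461 -0.0066  0.0036]] [[-0.008  0.087  0.023]]
side [ 318  292   75   58 2449] [[ 0.5714 -0.2202  0.0036]] [[0.015 0.301 0.022]]
```

```bash
python3 -m jog '{"offset":[[-0.03,0,0],[-0.03,0,-0.01],[-0.03,0,-0.02],[-0.03,0,-0.03],[0,0,0]],"dr":[[0,0,0],[0,0,0],[0,0,0],[0,0,0],[0,0,0]]}'
python3 tk.py pics/w15.png;python3 tp.py
```

```text
clock: 24.58
ee_pos: [0.4287, 0.0787, 0.0898]
ee_rot: [-0.001, 1.0, 0.003, -0.007]
contact_force: [0.2, 0.0, -0.1]
opening: 0.017
finger_force: 79.6
[ 421    9   82   89 5608] [462.  53.] in tool [[0.1184 0.0812 0.0831]]
top [ 369  239   70   49 3313] [[ 0.5651 -0.2278  0.0036]] tool [[0.1322 0.3084 0.0817]]
top [300 263  19  18 273] [[ 0.5494 -0.0006  0.0036]] tool [[0.1179 0.0812 0.0824]]
```

View pics/w15.png

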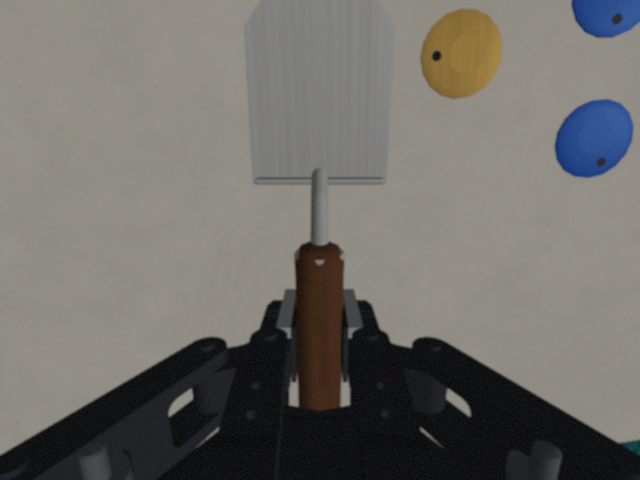

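The token was pushed on ahead, out of view. The blade's front edge has moved off the image top: pressing rotated the lifter nose-up in the grip. I'll set it down flat, re-grip harder, then look for the token from higher up.

```bash
python3 -m jog '{"offset":[[0,-0.01,0],[0,0,0.03],[0,0,0.02],[0,0,0.008],[0,0,0]],"dr":[[0,0.015,0],[0,0,0],[0,0,0],[0,0,0],[0,0,0]]}'
python3 -m jog '{"offset":[[0,0,0.001],[0,0,0.001],[0,0,0]],"dr":[[0,0,0],[0,0,0],[0,0,0]]}'
python3 -m jog '{"offset":[[0,0,0],[0,0,0],[0,0,0],[0,0,0]],"dr":[[0,0,0],[0,0,0],[0,0,0],[0,0,0]]}' 0.4
python3 -m jog '{"offset":[[0,0,0],[0,0,0],[0,0,0],[0,0,0],[0,0,0]],"dr":[[0,0,0],[0,0,0],[0,0,0],[0,0,0],[0,0,0]]}' 0 120
python3 tk.py pics/w16.png
```

```text
clock: 25.1
ee_pos: [0.4319, 0.0888, 0.0262]
ee_rot: [0.001, 1.0, 0.003, -0.002]
contact_force: [0.4, 0.2, -0.8]
opening: 0.0166
finger_force: 79.8
clock: 25.35
ee_pos: [0.4321, 0.0892, 0.026]
ee_rot: [0.0, 1.0, 0.002, -0.001]
contact_force: [-0.1, 0.9, -0.2]
opening: 0.0168
finger_force: 79.8
clock: 25.68
ee_pos: [0.432, 0.0892, 0.0265]
ee_rot: [-0.0, 1.0, 0.003, -0.0]
contact_force: [0.5, 0.1, 0.5]
opening: 0.034
finger_force: 0.0
clock: 26.1
ee_pos: [0.4319, 0.0892, 0.0264]
ee_rot: [-0.0, 1.0, 0.003, -0.0]
contact_force: [-0.8, -1.4, 4.4]
opening: 0.0162
finger_force: 117.0
[ 489    0  118   90 8515] [545.  39.] in tool [[0.1115 0.0902 0.0223]]
```

```bash
python3 -m jog '{"offset":[[0,0,-0.03],[0,0,-0.03],[0,0.025,-0.03],[0,0.025,-0.03],[0,0.025,0]],"dr":[[0,0,0],[0,0.1,0],[0,0.1,0],[0,0.1,0],[0,0.1,0]]}' >/dev/null
python3 -m jog '{"offset":[[0,0.025,0],[0,0,0],[0,0,0]],"dr":[[0,0,0],[0,0,0],[0,0,0]]}'
python3 tk.py pics/w17.png
python3 - <<'E'
from h import *
c=cam("wrist");im=cv2.imread("pics/w17.png")
for st,ce,_ in blobs(im,*BRASS,200):
    if ce[1]<235: print(st,ray(c,ce,.0036).round(4))
E
```

```text
clock: 26.82
ee_pos: [0.4281, -0.0053, 0.15]
ee_rot: [0.003, 0.984, -0.001, 0.178]
contact_force: [0.6, 0.5, -0.0]
opening: 0.0163
finger_force: 117.6
[201  29  45  30 692] [225.  46.] in tool [[ 0.1566 -0.0836  0.2141]]
[  489    65   151   135 19700] [564. 132.] in tool [[0.0817 0.2182 0.1879]]
[201  29  45  30 692] [[0.6516 0.0794 0.0036]]
[  489    65   151   135 19700] [[ 0.5722 -0.223   0.0036]]
```

View pics/w17.png

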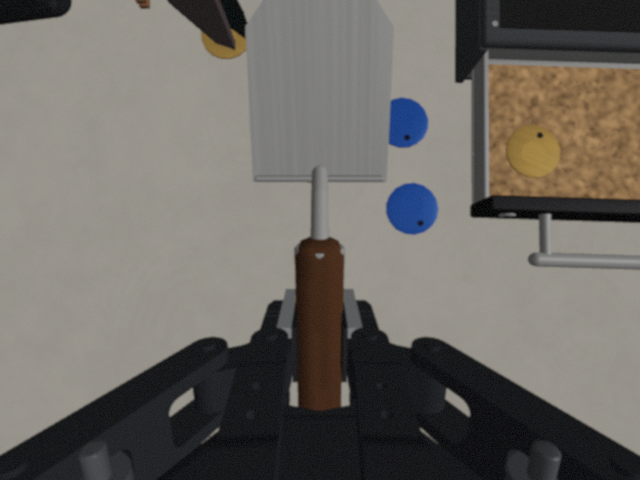

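Token 1 is at (225,40), half hidden by the suit tip, at about (0.66, 0.08), so the raised blade had ridden over it. Token 0 lies flat in the drawer at (533,150). I'll approach again nose-down with light pressure.

```bash
python3 -m jog '{"offset":[[0,0,0],[0,0,0],[0,0,0],[0,0,0],[0,-0.02,0]],"dr":[[0,-0.1,0],[0,-0.1,0],[0,-0.1,0],[0,-0.1,0],[0,0,0]]}' >/dev/null
python3 -m jog '{"offset":[[0.025,-0.024,0],[0.025,-0.024,0],[0.024,-0.024,0],[0,0,0.03],[0,0,0.03]],"dr":[[0,0,0],[0,0,0],[0,0,0],[0,0,0],[0,0,0]]}'
python3 -m jog '{"offset":[[0,0,0.03],[0,0,0.02],[0,0,0],[0,0,0]],"dr":[[0,0,0],[0,0,0],[0,0,0],[0,0,0]]}'
python3 tk.py; python3 tp.py
```

```text
clock: 27.7
ee_pos: [0.5087, 0.0859, 0.0893]
ee_rot: [0.006, 1.0, -0.001, 0.001]
contact_force: [-0.8, 0.1, -2.4]
opening: 0.0163
finger_force: 117.8
clock: 28.03
ee_pos: [0.5053, 0.0823, 0.0384]
ee_rot: [0.008, 1.0, -0.002, -0.002]
contact_force: [1.3, 0.4, -0.5]
opening: 0.0164
finger_force: 117.7
[ 440  155   93   92 6542] [486. 200.] in tool [[0.0437 0.0824 0.0369]]
top [ 369  239   70   49 3323] [[ 0.5648 -0.2278  0.0036]] tool [[0.0594 0.3098 0.0413]]
top [300 263  19  18 274] [[ 0.5494 -0.0007  0.0036]] tool [[0.0431 0.0827 0.0382]]
```

```bash
python3 -m jog '{"offset":[[-0.008,-0.004,0],[0,0,0.004],[0,0,0.002],[0,0,0]],"dr":[[0.016,-0.036,-0.004],[0,0,0],[0,0,0],[0,0,0]]}'
python3 -m jog '{"offset":[[0,0,0.001],[0,0,0.001],[0,0,0]],"dr":[[0,0,0],[0,0,0],[0,0,0]]}'
```

```text
clock: 28.47
ee_pos: [0.4976, 0.0858, 0.0341]
ee_rot: [-0.001, 1.0, -0.001, -0.018]
contact_force: [-1.0, -0.1, -0.1]
opening: 0.0164
finger_force: 117.7
clock: 28.72
ee_pos: [0.4971, 0.0857, 0.0316]
ee_rot: [-0.001, 1.0, -0.001, -0.019]
contact_force: [-0.0, 0.1, -0.7]
opening: 0.0162
finger_force: 117.7
```

```bash
python3 -m jog '{"offset":[[0,0,0.001],[0,0,0.001],[0,0,0]],"dr":[[0,0,0],[0,0,0],[0,0,0]]}'
python3 -m jog '{"offset":[[0,0,0.0005],[0,0,0],[0,0,0]],"dr":[[0,0,0],[0,0,0],[0,0,0]]}'
```

```text
clock: 28.97
ee_pos: [0.4977, 0.086, 0.03]
ee_rot: [-0.001, 1.0, -0.001, -0.018]
contact_force: [-0.5, -0.9, 2.6]
opening: 0.0164
finger_force: 118.3
clock: 29.22
ee_pos: [0.4977, 0.086, 0.0296]
ee_rot: [-0.001, 1.0, -0.001, -0.018]
contact_force: [-0.2, -0.1, 3.7]
opening: 0.0164
finger_force: 118.5
```

```bash
python3 -m jog '{"offset":[[0.02,0,-0.0007],[0.02,0,-0.0007],[0.02,0,-0.0007],[0.015,0,-0.0005],[0,0,0]],"dr":[[0,0,0],[0,0,0],[0,0,0],[0,0,0],[0,0,0]]}'
python3 tk.py pics/w18.png
```

```text
clock: 29.63
ee_pos: [0.576, 0.0862, 0.0294]
ee_rot: [-0.001, 1.0, -0.001, -0.016]
contact_force: [2.1, -0.7, 3.3]
opening: 0.0162
finger_force: 118.2
[ 127    0   38   36 1066] [146.  17.] in tool [[ 0.1206 -0.068   0.0212]]
[ 280   32   63   55 1165] [307.  63.] in tool [[ 0.1044 -0.005   0.0216]]
```

Run:
```python
from h import *
im=cv2.imread("pics/w18.png");hsv=cv2.cvtColor(im,cv2.COLOR_BGR2HSV)
for v in range(0,190,12): print(v," ".join("%d/%d/%d"%tuple(hsv[v,u]) for u in range(240,400,16)))
```

```text
0 20/18/166 113/46/22 101/97/21 99/81/22 109/85/24 105/83/37 109/122/23 105/49/21 110/64/24 70/35/22
12 17/22/165 132/182/21 95/255/18 107/66/27 110/59/26 103/105/39 86/85/21 60/43/24 84/51/25 80/67/23
24 25/17/164 60/3/148 96/159/16 114/80/16 102/58/22 107/113/36 90/111/23 90/102/15 90/41/25 75/36/14
36 23/18/167 30/5/149 10/5/150 14/83/40 101/78/26 99/99/36 78/55/23 79/93/22 105/77/20 90/39/26
48 18/19/159 30/5/148 20/5/150 20/143/148 13/95/51 111/64/40 79/82/25 98/89/23 90/23/22 15/26/20
60 18/18/169 20/5/149 15/3/150 21/12/144 21/144/158 114/71/18 80/28/27 96/128/20 96/53/24 75/22/23
72 21/24/105 45/3/150 30/5/152 45/4/145 20/143/150 20/145/160 67/104/22 90/60/17 98/41/25 83/57/18
84 0/38/61 15/3/150 60/2/150 30/2/145 0/0/147 17/57/135 20/148/155 73/100/23 135/44/23 78/111/23
96 17/30/76 173/26/39 20/5/150 20/5/148 10/5/149 15/3/148 40/5/153 30/4/141 90/77/20 83/93/22
108 18/20/169 4/32/64 15/6/92 15/3/147 15/3/147 15/3/149 20/5/150 30/3/152 30/2/133 90/85/18
120 20/18/167 10/5/141 177/40/63 45/3/146 15/3/146 15/3/149 30/3/150 30/2/149 45/4/145 60/4/117
132 21/20/169 15/3/151 7/35/65 7/42/55 40/5/144 30/2/146 15/3/148 15/3/152 30/3/146 50/5/152
144 21/20/166 30/3/151 30/3/148 7/35/66 0/8/91 15/7/148 30/2/148 20/5/150 30/3/146 30/3/151
156 21/20/169 30/2/150 30/4/145 20/5/142 5/45/63 45/4/145 20/5/149 20/5/143 10/5/149 30/2/151
168 20/18/167 30/2/146 45/4/145 30/5/142 60/2/145 0/29/61 45/3/148 38/7/148 60/3/148 30/3/149
180 19/21/169 15/8/133 23/8/136 23/8/135 15/4/133 30/2/130 174/13/100 24/9/137 12/9/139 30/2/149
```

The token is riding on the blade with about half of it hidden by the suit; its lower-left edge runs from (288,40) to (325,88). Push a bit further and tilt back.

```bash
python3 -m jog '{"offset":[[0.014,0,-0.0005],[0,0,0],[0,0,-0.002],[0,0,-0.003],[0,0,-0.004]],"dr":[[0,0,0],[0,0,0],[0,0.05,0],[0,0.06,0],[0,0.06,0]]}'
python3 -m jog '{"offset":[[0,0,-0.01],[-0.02,0,-0.01],[-0.03,0,-0.01],[-0.03,0,-0.01],[-0.02,0,0]],"dr":[[0,0.06,0],[0,0.05,0],[0,0,0],[0,0,0],[0,0,0]]}'
python3 tk.py pics/w19.png
```

```text
clock: 30.1
ee_pos: [0.5833, 0.0849, 0.0363]
ee_rot: [-0.0, 0.998, -0.002, 0.065]
contact_force: [0.1, -1.3, -1.2]
opening: 0.0161
finger_force: 117.7
clock: 30.52
ee_pos: [0.476, 0.0838, 0.0551]
ee_rot: [0.001, 0.993, -0.001, 0.115]
contact_force: [1.3, -0.8, -1.0]
opening: 0.0163
finger_force: 117.7
[ 269    0  113  104 9648] [325.  47.] in tool [[0.128  0.0004 0.0802]]
[ 428  128   80   80 5031] [468. 167.] in tool [[0.0634 0.0812 0.0662]]
```

```bash
python3 -m jog '{"offset":[[-0.002,0,-0.012],[-0.004,0,-0.02],[-0.004,0,-0.024],[-0.004,0.008,-0.024],[-0.003,0.016,-0.011]],"dr":[[0,0.04,0],[0,0,0],[0,0,0],[0,0,0],[0,0,0]]}' >/dev/null
python3 -m jog '{"offset":[[0,0.024,0],[0,0.03,0],[0,0.03,0],[0,0.03,0],[0,0.03,0]],"dr":[[0,0,0],[0,0,0],[0,0,0],[0,0,0],[0,0,0]]}' >/dev/null
python3 -m jog '{"offset":[[0,0.03,0],[0,0.03,0],[0,0.03,0],[0,0.03,0],[0,0.024,0]],"dr":[[0,0,0],[0,0,0],[0,0,0],[0,0,0],[0,0,0]]}' >/dev/null
python3 -m jog '{"offset":[[0,0.016,0],[0,0.008,0],[0,0,0]],"dr":[[0,0,0],[0,0,0],[0,0,0]]}'
python3 tk.py pics/w20.png
```

```text
clock: 32.07
ee_pos: [0.4453, -0.2514, 0.141]
ee_rot: [0.001, 0.991, -0.003, 0.133]
contact_force: [0.4, -0.6, -0.2]
opening: 0.0161
finger_force: 118.0
[  182    53   160   156 20266] [253. 130.] in tool [[ 0.0833 -0.0534  0.1649]]
[   0  131   43   55 1978] [ 19. 158.] in tool [[ 0.0612 -0.2458  0.1585]]
[476 140  41  25 506] [496. 152.] in tool [[0.0658 0.1463 0.1604]]
[ 328  144   62   67 1676] [360. 195.] in tool [[0.0318 0.0342 0.1509]]
```

```bash
python3 - <<'E'
from h import *
h=cv2.cvtColor(cv2.imread("pics/w20.png"),cv2.COLOR_BGR2HSV);print([h[v,300].tolist() for v in range(20,181,20)])
E
python3 -m jog '{"offset":[[-0.002,0,0],[-0.002,0,0],[0,0,0.014],[0,0,0.014],[0,0,0]],"dr":[[0,-0.12,0],[0,-0.12,0],[0,0,0],[0,0,0],[0,-0.1,0]]}'
python3 -m jog '{"offset":[[0,0,0],[0,0,0],[0,0,0],[0,0,0],[0,0,0]],"dr":[[0,-0.12,0],[0,-0.12,0],[0,-0.12,0],[0,-0.06,0],[0,0,0]]}'
python3 -m jog '{"offset":[[0,0,0],[0,0,0],[0,0,0]],"dr":[[0,0,0],[0,0,0],[0,0,0]]}'
python3 - <<'E'
from h import *
im=manip.get_image("wrist");cv2.imwrite("pics/w21.png",im)
h=cv2.cvtColor(im,cv2.COLOR_BGR2HSV);print([h[v,300].tolist() for v in range(5,181,20)])
E
```

```text
[[15, 4, 138], [45, 4, 137], [30, 7, 137], [20, 145, 149], [20, 142, 153], [20, 144, 156], [20, 144, 151], [20, 149, 144], [30, 5, 113]]
clock: 32.53
ee_pos: [0.4382, -0.2482, 0.1108]
ee_rot: [-0.001, 0.999, -0.003, -0.04]
contact_force: [0.1, 0.5, -1.9]
opening: 0.0164
finger_force: 118.0
clock: 32.95
ee_pos: [0.4451, -0.2493, 0.1114]
ee_rot: [0.001, 0.97, -0.001, -0.244]
contact_force: [0.1, -0.1, -1.8]
opening: 0.0163
finger_force: 118.0
clock: 33.2
ee_pos: [0.4436, -0.2506, 0.1146]
ee_rot: [0.001, 0.97, -0.002, -0.241]
contact_force: [-2.1, -0.6, -1.3]
opening: 0.0165
finger_force: 118.0
[[20, 143, 159], [15, 3, 156], [30, 5, 153], [30, 2, 153], [30, 3, 154], [30, 5, 154], [15, 3, 151], [45, 3, 152], [30, 5, 152]]
```

```bash
python3 -m jog '{"offset":[[0,0,0],[0,0,0],[0,0,0],[0,0,0],[-0.006,-0.02,0]],"dr":[[0,0.111,0],[0,0.111,0],[0,0.111,0],[0,0.111,0],[0,0,0]]}' >/dev/null
python3 -m jog '{"offset":[[-0.006,-0.033,0],[-0.006,-0.033,0],[-0.006,-0.033,0],[-0.006,-0.033,0],[-0.006,-0.033,0]],"dr":[[0,0,0],[0,0,0],[0,0,0],[0,0,0],[0,0,0]]}' >/dev/null
python3 -m jog '{"offset":[[-0.006,-0.033,0],[-0.006,-0.025,0],[0,-0.008,0],[0,0,0],[0,0,0]],"dr":[[0,0,0],[0,0,0],[0,0,0],[0,0,0],[0,0,0]]}'
python3 tp.py
python3 - <<'E'
from h import *
im=manip.get_image("wrist");cv2.imwrite("pics/w22.png",im)
m=cv2.inRange(cv2.cvtColor(im,cv2.COLOR_BGR2HSV),*BRASS)
print(cv2.boundingRect(m[:60]), q(manip.get_state()["ee_rot"]).as_matrix().round(3))
d=cam("top");im=manip.get_image("top")[230:300,350:450]
cv2.imwrite("pics/dr.png",cv2.resize(im,None,fx=7,fy=7,interpolation=cv2.INTER_CUBIC))
E
```

```text
clock: 34.5
ee_pos: [0.3974, 0.0001, 0.1157]
ee_rot: [0.002, 1.0, -0.002, -0.022]
contact_force: [0.8, -0.4, -1.3]
opening: 0.0164
finger_force: 118.1
top [ 369  239   69   49 3317] [[ 0.565  -0.2278  0.0036]] tool [[0.1734 0.2263 0.1052]]
top [300 263  19  16 254] [[ 0.5508 -0.0008  0.0036]] tool [[ 0.1582 -0.0006  0.1051]]
(571, 0, 69, 60) [[ 0.999 -0.005 -0.044]
 [-0.005 -1.    -0.003]
 [-0.044  0.004 -0.999]]
```

```bash
python3 -m jog '{"offset":[[-0.003,0,0.03],[0,0,0.03],[0,0,0.02],[0,0,0],[0,0,0]],"dr":[[0,0,0],[0,0,0],[0,0,0],[0,0,0],[0,0,0]]}'
python3 -m jog '{"offset":[[0,0,0.002],[0,0,0.001],[0,0,0],[0,0,0]],"dr":[[0,0,0],[0,0,0],[0,0,0],[0,0,0]]}'
python3 -m jog '{"offset":[[0,0,0.001],[0,0,0.0005],[0,0,0],[0,0,0]],"dr":[[0,0,0],[0,0,0],[0,0,0],[0,0,0]]}'
```

```text
clock: 35.07
ee_pos: [0.3908, -0.0009, 0.035]
ee_rot: [0.002, 1.0, -0.003, -0.024]
contact_force: [0.3, -1.0, -1.3]
opening: 0.0163
finger_force: 118.1
clock: 35.4
ee_pos: [0.3912, 0.0, 0.0331]
ee_rot: [0.001, 1.0, -0.002, -0.022]
contact_force: [-0.1, -0.7, -1.0]
opening: 0.0163
finger_force: 118.1
clock: 35.73
ee_pos: [0.3911, 0.0001, 0.0312]
ee_rot: [0.002, 1.0, -0.002, -0.022]
contact_force: [-0.9, -0.6, 2.4]
opening: 0.0164
finger_force: 118.4
```

```bash
python3 -m jog '{"offset":[[0.02,0,-0.0008],[0.02,0,-0.0009],[0.02,0,-0.0009],[0.02,0,-0.0009],[0.015,0,-0.0006]],"dr":[[0,0,0],[0,0,0],[0,0,0],[0,0,0],[0,0,0]]}'
python3 tk.py pics/w23.png; python3 tp.py
```

```text
clock: 36.15
ee_pos: [0.488, -0.0002, 0.0311]
ee_rot: [0.002, 1.0, -0.002, -0.021]
contact_force: [-0.7, 0.7, 2.2]
opening: 0.016
finger_force: 118.6
[ 261    0  115   80 7384] [319.  34.] in tool [[0.1099 0.0003 0.023 ]]
top [299 236  19  17 255] [[ 0.6164 -0.      0.0036]] tool [[ 0.1284 -0.0005  0.0221]]
top [ 369  239   70   49 3306] [[ 0.5651 -0.2275  0.0036]] tool [[0.0781 0.2272 0.0249]]
```

```bash
python3 -m jog '{"offset":[[0.015,0,-0.0006],[0.02,0,-0.0009],[0.012,0,-0.0005],[0,0,0]],"dr":[[0,0,0],[0,0,0],[0,0,0],[0,0,0]]}'
python3 tk.py pics/w24.png
```

```text
clock: 36.58
ee_pos: [0.535, -0.0003, 0.031]
ee_rot: [0.002, 1.0, -0.002, -0.021]
contact_force: [0.3, 0.5, 3.1]
opening: 0.0162
finger_force: 118.4
[ 259    0  116   66 5782] [317.  28.] in tool [[ 0.1169 -0.001   0.0218]]
```

```bash
python3 -m jog '{"offset":[[-0.015,0,0.0006],[-0.02,0,0.0009],[0,0,0],[0,0,0]],"dr":[[0,0,0],[0,0,0],[0,0,0],[0,0,0]]}'
python3 -m jog '{"offset":[[0.035,0,-0.0015],[0.035,0,-0.0015],[0,0,0]],"dr":[[0,0,0],[0,0,0],[0,0,0]]}'
python3 tk.py pics/w25.png
```

```text
clock: 36.97
ee_pos: [0.4955, -0.0007, 0.0312]
ee_rot: [0.002, 1.0, -0.002, -0.023]
contact_force: [-0.5, 0.5, 2.8]
opening: 0.0163
finger_force: 118.9
clock: 37.22
ee_pos: [0.5735, -0.0002, 0.0312]
ee_rot: [0.002, 1.0, -0.001, -0.019]
contact_force: [1.0, -0.6, 0.1]
opening: 0.0164
finger_force: 118.2
[ 259    0  113  107 9991] [315.  49.] in tool [[ 0.1113 -0.0021  0.0218]]
```

Well on now (bottom at v=107). Tilt back and lift, then carry to the drawer.

```bash
python3 -m jog '{"offset":[[0,0,0],[0,0,-0.002],[0,0,-0.004],[0,0,-0.006],[0,0,-0.01]],"dr":[[0,0.05,0],[0,0.06,0],[0,0.06,0],[0,0.06,0],[0,0.05,0]]}'
python3 -m jog '{"offset":[[-0.015,0,-0.01],[-0.025,0,-0.014],[-0.03,0,-0.02],[-0.03,0,-0.024],[-0.02,0.008,-0.02]],"dr":[[0,0,0],[0,0,0],[0,0,0],[0,0,0],[0,0,0]]}'
python3 tk.py pics/w26.png
```

```text
clock: 37.68
ee_pos: [0.5614, -0.0011, 0.0505]
ee_rot: [0.002, 0.993, -0.002, 0.115]
contact_force: [0.8, -1.3, -0.6]
opening: 0.0161
finger_force: 118.0
clock: 38.1
ee_pos: [0.4212, -0.0098, 0.108]
ee_rot: [0.004, 0.994, -0.002, 0.113]
contact_force: [0.6, 0.1, -1.9]
opening: 0.0163
finger_force: 118.0
[  241     0   112   112 10283] [297.  52.] in tool [[ 0.1361 -0.0177  0.1402]]
[  523     0   117   155 17167] [584.  77.] in tool [[0.1204 0.1859 0.1378]]
```

```bash
python3 -m jog '{"offset":[[0.004,0,-0.004],[0.004,0.003,-0.004],[0.004,0.007,-0.004],[0.004,0.012,-0.004],[0.004,0.016,-0.004]],"dr":[[0,0.04,0],[0,0.03,0],[0,0,0],[0,0,0],[0,0,0]]}' >/dev/null
python3 -m jog '{"offset":[[0.004,0.018,-0.004],[0.004,0.02,-0.003],[0,0.02,0],[0,0.02,0],[0,0.02,0]],"dr":[[0,0,0],[0,0,0],[0,0,0],[0,0,0],[0,0,0]]}' >/dev/null
python3 -m jog '{"offset":[[0,0.02,0],[0,0.02,0],[0,0.018,0],[0,0.012,0],[0,0.006,0]],"dr":[[0,0,0],[0,0,0],[0,0,0],[0,0,0],[0,0,0]]}' >/dev/null
python3 -m jog '{"offset":[[0,0.003,0],[0,0,0],[0,0,0]],"dr":[[0,0,0],[0,0,0],[0,0,0]]}'
python3 - <<'E'
from h import *
im=manip.get_image("wrist");cv2.imwrite("pics/w27.png",im);h=cv2.cvtColor(im,cv2.COLOR_BGR2HSV)
for v in(70,100,130,160): print(v,[h[v,u].tolist()[1] for u in range(230,400,10)])
E
```

```text
clock: 39.65
ee_pos: [0.4451, -0.2223, 0.1441]
ee_rot: [0.002, 0.989, -0.002, 0.151]
contact_force: [-0.1, 0.1, -0.7]
opening: 0.0165
finger_force: 118.0
70 [112, 112, 2, 152, 144, 142, 146, 146, 146, 4, 4, 2, 4, 4, 5, 4, 9]
100 [113, 153, 146, 150, 141, 147, 147, 144, 144, 144, 143, 2, 4, 4, 4, 5, 53]
130 [119, 148, 149, 128, 146, 147, 142, 144, 151, 143, 144, 79, 2, 2, 2, 4, 107]
160 [115, 114, 128, 148, 150, 144, 148, 144, 147, 145, 6, 4, 4, 4, 0, 6, 121]
```

```bash
python3 -m jog '{"offset":[[-0.002,0.003,0],[-0.002,0.003,0],[-0.002,0,0.014],[0,0,0.014],[0,0,0]],"dr":[[0,-0.12,0],[0,-0.12,0],[0,-0.03,0],[0,0,0],[0,-0.1,0]]}' >/dev/null
python3 -m jog '{"offset":[[0,0,0],[0,0,0],[0,0,0],[0,0,0],[0,0,0]],"dr":[[0,-0.12,0],[0,-0.12,0],[0,-0.12,0],[0,-0.1,0],[0,0,0]]}'
python3 -m jog '{"offset":[[0,0,0],[0,0,0],[0,0,0]],"dr":[[0,0,0],[0,0,0],[0,0,0]]}'
python3 - <<'E'
from h import *
im=manip.get_image("wrist");cv2.imwrite("pics/w28.png",im)
h=cv2.cvtColor(im,cv2.COLOR_BGR2HSV)
for v in(5,20,50,100,150): print([h[v,u].tolist()[1] for u in range(230,400,10)])
E
```

```text
clock: 40.53
ee_pos: [0.4436, -0.228, 0.1129]
ee_rot: [0.002, 0.965, -0.001, -0.262]
contact_force: [0.7, 0.5, -1.6]
opening: 0.016
finger_force: 118.0
clock: 40.78
ee_pos: [0.441, -0.2287, 0.1164]
ee_rot: [0.001, 0.966, -0.002, -0.258]
contact_force: [0.2, 0.1, -1.5]
opening: 0.0165
finger_force: 118.1
[143, 144, 142, 143, 137, 142, 142, 140, 136, 141, 37, 5, 2, 3, 3, 61, 108]
[106, 108, 8, 5, 33, 146, 141, 140, 18, 3, 2, 3, 3, 3, 3, 3, 58]
[108, 109, 3, 3, 0, 3, 5, 2, 3, 3, 5, 3, 3, 3, 2, 5, 3]
[9, 29, 5, 3, 6, 3, 5, 3, 3, 5, 2, 3, 3, 3, 3, 5, 7]
[2, 19, 14, 3, 3, 3, 2, 2, 5, 2, 2, 3, 3, 3, 5, 3, 5]
```

```bash
python3 -m jog '{"offset":[[0,0,0],[0,0,0],[0,0,0],[0,0,0],[0,-0.02,-0.02]],"dr":[[0,0.12,0],[0,0.12,0],[0,0.12,0],[0,0.12,0],[0,0.03,0]]}' >/dev/null
python3 -m jog '{"offset":[[0,-0.02,-0.02],[0,-0.02,-0.02],[0,-0.02,-0.01],[0,-0.02,0],[0,0,0]],"dr":[[0,0,0],[0,0,0],[0,0,0],[0,0,0],[0,0,0]]}'
cat > dr.py <<'E'
from h import *
import sys
c=cam("wrist");im=manip.get_image("wrist");cv2.imwrite(sys.argv[1],im)
b=cv2.medianBlur(im,9);h=cv2.cvtColor(b,cv2.COLOR_BGR2HSV)
m=cv2.inRange(h,(17,132,90),(24,170,255));m=cv2.morphologyEx(m,cv2.MORPH_OPEN,np.ones((9,9)))
n,l,st,ce=cv2.connectedComponentsWithStats(m)
for i in range(1,n):
    if st[i][4]>300: print(st[i],ray(c,ce[i],.0146).round(4))
E
python3 dr.py pics/w29.png
```

```text
clock: 41.67
ee_pos: [0.4431, -0.1268, 0.1873]
ee_rot: [0.001, 1.0, -0.001, -0.005]
contact_force: [-0.5, -0.1, -0.7]
opening: 0.0163
finger_force: 118.1
[ 391   63   87   67 4717] [[ 0.5518 -0.2197  0.0146]]
```

View pics/w29.png

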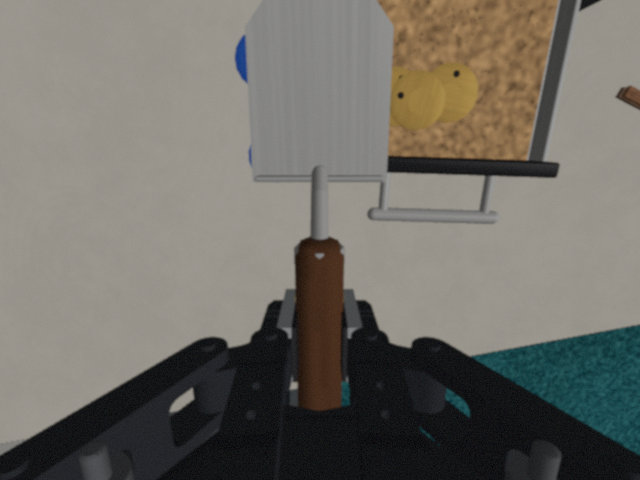

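All three tokens lie in the drawer, two overlapping at (415,98) and (455,93), the third beside them. Before closing, I'll scan the suit-covered area for a fourth by mask.

```bash
python3 -m jog '{"offset":[[0,-0.025,0],[0,-0.025,0],[0,-0.025,0],[0,-0.025,0],[0,-0.025,0]],"dr":[[0,0,0],[0,0.1,0],[0,0.12,0],[0,0.12,0],[0,0.12,0]]}' >/dev/null
python3 -m jog '{"offset":[[0,0,0],[0,0,0],[0,0,0]],"dr":[[0,0.12,0],[0,0.1,0],[0,0,0]]}'
cat > sc.py <<'E'
from h import *
import sys
c=cam("wrist");im=manip.get_image("wrist");cv2.imwrite(sys.argv[1],im)
for st,ce,_ in blobs(im,(14,110,60),(26,255,255),40):
    if ce[1]<235:
        P=ray(c,ce,.0036);print(st,P.round(3))
h=cv2.cvtColor(im,cv2.COLOR_BGR2HSV)
g=(h[:,:,1]<45)&(h[:,:,2]>110)
for r in range(0,240,20): print("".join("." if g[r,u] else ("b" if 14<=h[r,u,0]<=26 and h[r,u,1]>100 and h[r,u,2]>60 else "#") for u in range(0,640,8)))
E
python3 sc.py pics/w30.png
python3 -m jog '{"offset":[[0,-0.025,0],[0,-0.025,0],[0,-0.025,0],[0,-0.025,0],[0,-0.02,0]],"dr":[[0,0,0],[0,0,0],[0,0,0],[0,0,0],[0,0,0]]}'
python3 sc.py pics/w31.png
```

```text
clock: 42.38
ee_pos: [0.457, -0.049, 0.1978]
ee_rot: [0.032, 0.972, -0.013, 0.234]
contact_force: [-0.8, -1.1, -1.7]
opening: 0.0163
finger_force: 118.1
[ 0 45  4 14 49] [[0.749 0.273 0.004]]
[  399   150   156   108 15553] [[ 0.566 -0.232  0.004]]
.......##########...#############...............#######################...######
.........##########...#########..................##############################.
####....##############..###...#...................######################........
######.......########.............................#######################.......
######........########...........................########################......#
#######.......#..#######.........................########################.......
....................###.##.......................#########################.#####
.......................#.........................#########################.#####
.................................................#bbbbbbbbbbbbbbbbbb.#.......###
................................#......#.........##bbbbbbbbbbbbbbbbbb##.........
.......................................#.
[... 646 characters left out ...]
#.#.............................####################
#####.....###########.......#...............................####################
#####################.......#................................###################
################.............................................###################
.............................................................###################
.............................................................#####bbbbbbbbbbbbbb
................................########..######.......###......#.bbbbbbbbbbbbbb
.......................................#..............#####.....##bbbbbbbbbbbbbb
.......................................#........................###bbbbbbbbbbbbb
```

No fourth token: the only yellow is the card reader's key. Now I level the tool and take the lifter to the mat.

```bash
cat > lv.py <<'E'
from h import *
import sys
a=np.radians(float(sys.argv[1]));D=np.c_[[np.cos(a),np.sin(a),0],[np.sin(a),-np.cos(a),0],[0,0,-1]]
s=manip.get_state();r=(q(s["ee_rot"]).inv()*R.from_matrix(D)).as_rotvec();print("dr",r.round(3),s["ee_pos"].round(4),s["joint_pos"].round(2))
if len(sys.argv)>2: print("then offset",(D.T@(np.array(eval(sys.argv[2]))-s["ee_pos"])).round(4))
E
python3 lv.py -2 "[.614,-.229,.15]"
```

```text
dr [ 0.052 -0.476  0.009] [0.4664 0.0761 0.193 ] [ 0.53 -0.01 -1.    0.99 -0.35  0.11]
then offset [0.1582 0.2997 0.043 ]
```

```bash
python3 -m jog '{"offset":[[0,0,0],[0,0,0],[0,0,0],[0,0,0],[0,0,0]],"dr":[[0.01,-0.095,0.002],[0.01,-0.095,0.002],[0.01,-0.095,0.002],[0.01,-0.095,0.002],[0.01,-0.095,0.002]]}'
python3 -m jog '{"offset":[[0,0,0],[0,0,0]],"dr":[[0,0,0],[0,0,0]]}' >/dev/null
python3 lv.py -2 "[.614,-.229,.15]"
```

```text
clock: 43.32
ee_pos: [0.4729, 0.0653, 0.1978]
ee_rot: [0.014, 0.998, -0.024, 0.064]
contact_force: [0.2, -0.8, -0.4]
opening: 0.0161
finger_force: 118.1
dr [ 0.032 -0.136 -0.018] [0.4749 0.0632 0.1975] [ 0.53  0.12 -0.54  0.14 -0.82  0.89]
then offset [0.1492 0.2871 0.0475]
```

```bash
python3 -m jog '{"offset":[[0,0,0],[0,0,0],[0,0.03,0],[0.005,0.03,0],[0.005,0.03,0]],"dr":[[0.016,-0.068,-0.009],[0.016,-0.068,-0.009],[0,0,0],[0,0,0],[0,0,0]]}' >/dev/null
python3 -m jog '{"offset":[[0.01,0.033,0],[0.015,0.033,0],[0.015,0.033,0],[0.015,0.033,0],[0.02,0.03,0]],"dr":[[0,0,0],[0,0,0],[0,0,0],[0,0,0],[0,0,0]]}' >/dev/null
python3 -m jog '{"offset":[[0.02,0.02,0],[0.02,0.015,0],[0.02,0,0],[0,0,0],[0,0,0]],"dr":[[0,0,0],[0,0,0],[0,0,0],[0,0,0],[0,0,0]]}'
python3 lv.py -2 "[.614,-.229,.10]"
```

```text
clock: 44.73
ee_pos: [0.6079, -0.2291, 0.1966]
ee_rot: [0.001, 1.0, -0.017, -0.002]
contact_force: [-0.7, -0.2, -0.8]
opening: 0.0162
finger_force: 118.1
dr [0.002 0.004 0.001] [ 0.6079 -0.2291  0.1966] [-0.11  0.46  0.01  0.   -1.12  1.65]
then offset [ 0.0061 -0.0003  0.0966]
```

```bash
python3 -m jog '{"offset":[[0.006,0,0.03],[0,0,0.03],[0,0,0.03],[0,0,0.015],[0,0,0]],"dr":[[0.002,0.004,0.001],[0,0,0],[0,0,0],[0,0,0],[0,0,0]]}'
python3 -m jog '{"offset":[[0,0,0.003],[0,0,0.002],[0,0,0.002],[0,0,0]],"dr":[[0,0,0],[0,0,0],[0,0,0],[0,0,0]]}'
```

```text
clock: 45.15
ee_pos: [0.6106, -0.2282, 0.0886]
ee_rot: [-0.001, 1.0, -0.017, -0.004]
contact_force: [-1.6, 0.2, -1.9]
opening: 0.0162
finger_force: 118.1
clock: 45.48
ee_pos: [0.6157, -0.2298, 0.0876]
ee_rot: [0.001, 1.0, -0.017, 0.003]
contact_force: [0.1, 1.2, -1.4]
opening: 0.0162
finger_force: 118.1
```

```bash
python3 -m jog '{"offset":[[0,0,0.002],[0,0,0],[0,0,0]],"dr":[[0,0,0],[0,0,0],[0,0,0]]}'
python3 -m jog '{"offset":[[0,0,0.002],[0,0,0],[0,0,0]],"dr":[[0,0,0],[0,0,0],[0,0,0]]}'
python3 -m jog '{"offset":[[0,0,0.002],[0,0,0],[0,0,0]],"dr":[[0,0,0],[0,0,0],[0,0,0]]}'
```

```text
clock: 45.73
ee_pos: [0.6154, -0.2299, 0.0846]
ee_rot: [0.0, 1.0, -0.017, 0.002]
contact_force: [-0.2, -0.3, -1.2]
opening: 0.0161
finger_force: 118.1
clock: 45.98
ee_pos: [0.6156, -0.2299, 0.0825]
ee_rot: [0.0, 1.0, -0.017, 0.002]
contact_force: [0.9, 0.2, -0.1]
opening: 0.016
finger_force: 118.4
clock: 46.23
ee_pos: [0.6166, -0.2302, 0.082]
ee_rot: [0.001, 1.0, -0.017, 0.003]
contact_force: [-1.0, 0.0, 4.8]
opening: 0.0161
finger_force: 119.1
```

Contact on the mat. The handle would be in the way of the hand at the bar, so I'll set the lifter further back and left before releasing.

```bash
python3 -m jog '{"offset":[[0,0,-0.012],[0.018,-0.012,0],[0.018,-0.012,0],[0.018,-0.012,0],[0,0,0]],"dr":[[0,0,0],[0,0,0],[0,0,0],[0,0,0],[0,0,0]]}'
python3 -m jog '{"offset":[[0,0,0.006],[0,0,0.003],[0,0,0.002],[0,0,0],[0,0,0]],"dr":[[0,0,0],[0,0,0],[0,0,0],[0,0,0],[0,0,0]]}'
python3 lv.py -2
```

```text
clock: 46.65
ee_pos: [0.6734, -0.1938, 0.0926]
ee_rot: [0.001, 1.0, -0.016, 0.003]
contact_force: [0.1, 1.2, -0.3]
opening: 0.0165
finger_force: 118.2
clock: 47.07
ee_pos: [0.6705, -0.1963, 0.0823]
ee_rot: [0.001, 1.0, -0.018, 0.002]
contact_force: [-0.5, 0.2, 2.7]
opening: 0.0159
finger_force: 118.7
dr [ 0.001 -0.005 -0.   ] [ 0.6705 -0.1963  0.0823] [-0.05  0.64  0.01  0.   -0.94  1.59]
```

```bash
python3 -m jog '{"offset":[[0,0,0],[0,0,0],[0,0,0],[0,0,0],[0,0,0]],"dr":[[0,0,0],[0,0,0],[0,0,0],[0,0,0],[0,0,0]]}' 0.5
python3 -m jog '{"offset":[[0,0,-0.02],[0,0,-0.03],[0,0,-0.03],[-0.03,0.008,0],[-0.035,0.008,0]],"dr":[[0,0,0],[0,0,0],[0,0,0],[0,0,0],[0,0,0]]}' >/dev/null
python3 -m jog '{"offset":[[-0.035,0.008,0],[-0.035,0.008,0],[-0.035,0.008,0],[-0.035,0.008,0],[-0.01,0,0]],"dr":[[0,0,0],[0,0,0],[0,0,0],[0,0,0],[0,0,0]]}'
python3 -m jog '{"offset":[[0,0,0],[0,0,0],[0,0,0],[0,0,0],[0,0,0]],"dr":[[0,0,0.12],[0,0,0.12],[0,0,0.12],[0,0,0.12],[0,0,0.12]]}' >/dev/null
python3 -m jog '{"offset":[[0,0,0],[0,0,0],[0,0,0],[0,0,0],[0,0,0]],"dr":[[0,0,0.12],[0,0,0.12],[0,0,0.12],[0,0,0.12],[0,0,0.12]]}' >/dev/null
python3 -m jog '{"offset":[[0,0,0],[0,0,0],[0,0,0],[0,0,0],[0,0,0]],"dr":[[0,0,0.12],[0,0,0.12],[0,0,0.12],[0,0,0],[0,0,0]]}' 0.35
python3 lv.py -92 "[.4545,-.245,.03]"
python3 - <<'E'
from h import *
# lifter blade on mat from the top view: bright grey on the black mat
c=cam("top");im=manip.get_image("top");cv2.imwrite("pics/top32.png",im)
h=cv2.cvtColor(im,cv2.COLOR_BGR2HSV)[168:236,366:442]
m=((h[:,:,1]<60)&(h[:,:,2]>75)).astype(np.uint8)
n,l,st,ce=cv2.connectedComponentsWithStats(m)
for i in range(1,n):
    if st[i][4]>80: print(st[i],ray(c,ce[i]+[366,168],.058).round(3))
print(proj(cam("wrist"),[[.4545,-.175,.034],[.4545,-.225,.034],[.4545,-.275,.034]]).round())
w=manip.get_image("wrist");cv2.imwrite("pics/w32.png",w);g=cv2.cvtColor(w,cv2.COLOR_BGR2GRAY)
c=cam("wrist")
r=int(proj(c,[[.4545,-.235,.034]])[0,1]);print(r,g[r,220:420:4].tolist())
E
```

```text
clock: 47.48
ee_pos: [0.6703, -0.1958, 0.0811]
ee_rot: [0.0, 1.0, -0.017, 0.001]
contact_force: [-0.6, -0.9, -0.1]
opening: 0.0427
finger_force: 0.0
clock: 48.32
ee_pos: [0.4485, -0.2364, 0.1606]
ee_rot: [-0.0, 1.0, -0.019, 0.0]
contact_force: [0.2, -0.4, -0.3]
opening: 0.0428
finger_force: 0.0
clock: 49.57
ee_pos: [0.454, -0.2361, 0.1608]
ee_rot: [0.001, -0.7, 0.714, -0.002]
contact_force: [0.7, -0.3, -0.9]
opening: 0.03
finger_force: 0.0
dr [-0.003 -0.001  0.014] [ 0.454  -0.2361  0.1608] [-0.16  0.27 -0.39  0.   -0.91  0.14]
then offset [ 0.0088 -0.0008  0.1308]
[ 12   2  25  26 561] [[ 0.754 -0.198  0.058]]
[[320. 311.]
 [319. 254.]
 [317. 190.]]
241 [112, 111, 113, 122, 113, 134, 129, 119, 97, 40, 17, 20, 27, 16, 87, 149, 149, 150, 148, 148, 147, 147, 148, 119, 131, 124, 115, 150, 149, 148, 149, 149, 148, 148, 148, 149, 149, 147, 148, 149, 150, 150, 151, 150, 149, 150, 151, 150, 150, 150]
```

The lifter lies at (+49, +31) mm on the mat, and the bar is as predicted (u≈318). Pinch it and push home.

```bash
python3 -m jog '{"offset":[[0.009,-0.001,0.035],[0,0,0.035],[0,0,0.035],[0,0,0.022],[0,0,0]],"dr":[[0,0,0.014],[0,0,0],[0,0,0],[0,0,0],[0,0,0]]}' 0.3
python3 -m jog '{"offset":[[0,0,0.003],[0,0,0],[0,0,0],[0,0,0],[0,0,0]],"dr":[[0,0,0],[0,0,0],[0,0,0],[0,0,0],[0,0,0]]}' 0 25
python3 -m jog '{"offset":[[0,-0.005,0],[0,-0.008,0],[0,-0.01,0],[0,-0.01,0],[0,-0.01,0]],"dr":[[0,0,0],[0,0,0],[0,0,0],[0,0,0],[0,0,0]]}'
python3 -m jog '{"offset":[[0,-0.01,0],[0,-0.01,0],[0,-0.01,0],[0,-0.01,0],[0,-0.01,0]],"dr":[[0,0,0],[0,0,0],[0,0,0],[0,0,0],[0,0,0]]}'
python3 -m jog '{"offset":[[0,-0.008,0],[0,-0.005,0],[0,-0.003,0],[0,0,0],[0,0,0]],"dr":[[0,0,0],[0,0,0],[0,0,0],[0,0,0],[0,0,0]]}'
```

```text
clock: 50.08
ee_pos: [0.4515, -0.2445, 0.0294]
ee_rot: [-0.002, -0.694, 0.72, 0.003]
contact_force: [0.3, 0.1, 0.2]
opening: 0.0258
finger_force: 0.0
clock: 50.5
ee_pos: [0.4545, -0.2454, 0.0309]
ee_rot: [0.001, -0.694, 0.72, -0.001]
contact_force: [-0.5, -4.5, -11.5]
opening: 0.0101
finger_force: 24.4
clock: 50.92
ee_pos: [0.4989, -0.2469, 0.0309]
ee_rot: [0.001, -0.694, 0.72, -0.001]
contact_force: [-1.4, -2.5, -9.5]
opening: 0.0097
finger_force: 24.6
clock: 51.33
ee_pos: [0.5489, -0.2486, 0.0309]
ee_rot: [0.001, -0.694, 0.72, -0.001]
contact_force: [-1.1, -1.7, -8.5]
opening: 0.0105
finger_force: 24.6
clock: 51.75
ee_pos: [0.5641, -0.2492, 0.031]
ee_rot: [0.001, -0.694, 0.72, -0.002]
contact_force: [-0.2, -0.3, -10.5]
opening: 0.0096
finger_force: 24.5
```

```bash
python3 -m jog '{"offset":[[0,-0.005,0],[0,-0.005,0],[0,-0.003,0],[0,-0.002,0],[0,0,0]],"dr":[[0,0,0],[0,0,0],[0,0,0],[0,0,0],[0,0,0]]}'
python3 -m jog '{"offset":[[0,-0.002,0],[0,-0.001,0],[0,-0.001,0],[0,0,0]],"dr":[[0,0,0],[0,0,0],[0,0,0],[0,0,0]]}'
python3 -m jog '{"offset":[[0,-0.001,0],[0,-0.001,0],[0,0,0]],"dr":[[0,0,0],[0,0,0],[0,0,0]]}'
```

```text
clock: 52.17
ee_pos: [0.5788, -0.2497, 0.0309]
ee_rot: [0.001, -0.694, 0.72, -0.001]
contact_force: [-1.6, 1.6, -8.8]
opening: 0.0099
finger_force: 24.6
clock: 52.5
ee_pos: [0.5826, -0.2499, 0.031]
ee_rot: [0.001, -0.694, 0.72, -0.001]
contact_force: [-3.2, 3.3, -10.1]
opening: 0.0102
finger_force: 24.6
clock: 52.75
ee_pos: [0.5833, -0.2499, 0.0309]
ee_rot: [-0.0, -0.693, 0.72, 0.0]
contact_force: [-5.7, 4.0, -7.6]
opening: 0.0098
finger_force: 24.8
```

```bash
python3 -m jog '{"offset":[[0,-0.001,0],[0,-0.001,0],[0,0,0]],"dr":[[0,0,0],[0,0,0],[0,0,0]]}'
python3 -m jog '{"offset":[[0,0.003,0],[0,0.003,0],[0,0.002,0],[0,0,0],[0,0,0]],"dr":[[0,0,0],[0,0,0],[0,0,0],[0,0,0],[0,0,0]]}'
python3 -m jog '{"offset":[[0,0.001,0],[0,0.001,0],[0,0.001,0],[0,0,0]],"dr":[[0,0,0],[0,0,0],[0,0,0],[0,0,0]]}'
```

```text
clock: 53.0
ee_pos: [0.5834, -0.2499, 0.0309]
ee_rot: [-0.001, -0.693, 0.721, 0.002]
contact_force: [-9.2, 3.5, -5.4]
opening: 0.0099
finger_force: 25.1
clock: 53.42
ee_pos: [0.5787, -0.2498, 0.031]
ee_rot: [0.001, -0.694, 0.72, -0.001]
contact_force: [-1.4, 4.2, -11.9]
opening: 0.0098
finger_force: 24.5
clock: 53.75
ee_pos: [0.5776, -0.2498, 0.0311]
ee_rot: [0.002, -0.694, 0.72, -0.003]
contact_force: [2.8, 4.1, -17.4]
opening: 0.0102
finger_force: 24.3
```

The catch holds: a light pull is resisted. Ease, release, retreat and verify.

```bash
python3 -m jog '{"offset":[[0,-0.001,0],[0,-0.0005,0],[0,0,0],[0,0,0],[0,0,0]],"dr":[[0,0,0],[0,0,0],[0,0,0],[0,0,0],[0,0,0]]}' 0.29
python3 -m jog '{"offset":[[0,0,-0.02],[0,0,-0.03],[0,0,-0.04],[0,0,-0.04],[0,0,-0.03]],"dr":[[0,0,0],[0,0,0],[0,0,0],[0,0,0],[0,0,0]]}' >/dev/null
python3 -m jog '{"offset":[[0,0.03,0],[0,0.03,0],[0,0.03,0],[0,0,0],[0,0,0]],"dr":[[0,0,0],[0,0,0],[0,0,0],[0,0,0],[0,0,0]]}'
python3 - <<'E'
from h import *
c=cam("wrist");w=manip.get_image("wrist");cv2.imwrite("pics/w40.png",w);g=cv2.cvtColor(w,cv2.COLOR_BGR2GRAY)
for y in(-.21,-.25):
    p=proj(c,[[.5775,y,.034]])[0].round().astype(int);print(p,g[p[1],p[0]-60:p[0]+60:3].tolist(),ray(c,[[p[0]-10,p[1]],[p[0]+10,p[1]]],.034)[:,0].round(4))
c=cam("top");im=manip.get_image("top");cv2.imwrite("pics/top40.png",im)
h=cv2.cvtColor(im,cv2.COLOR_BGR2HSV)[168:236,366:442]
n,l,st,ce=cv2.connectedComponentsWithStats(((h[:,:,1]<60)&(h[:,:,2]>75)).astype(np.uint8))
for i in range(1,n):
    if st[i][4]>80: print("blade",st[i],ray(c,ce[i]+[366,168],.058).round(3))
o=cv2.imread("pics/top0.png")
for n,(u,v) in dict(clipb=(480,269),clipa=(244,209),chalk=(289,204)).items():
    a=slice(v-14,v+14),slice(u-16,u+16);print(n,"mean diff",cv2.absdiff(o[a],im[a]).mean().round(1))
print([(b[0].tolist(),ray(c,b[1],.0036).round(3)) for b in blobs(im,*BRASS,150)])
E
```

```text
clock: 54.17
ee_pos: [0.5785, -0.2507, 0.0329]
ee_rot: [0.002, -0.694, 0.72, -0.003]
contact_force: [-0.3, 0.0, -0.6]
opening: 0.0247
finger_force: 0.0
clock: 55.0
ee_pos: [0.486, -0.2468, 0.1923]
ee_rot: [0.001, -0.693, 0.72, -0.002]
contact_force: [0.2, -0.6, 0.9]
opening: 0.0247
finger_force: 0.0
[220 274] [60, 59, 51, 33, 17, 5, 15, 10, 10, 1, 105, 155, 154, 154, 156, 153, 153, 144, 130, 132, 119, 93, 149, 153, 154, 153, 155, 153, 152, 152, 153, 150, 151, 154, 153, 152, 154, 153, 154, 154] [0.5864 0.5684]
[215 231] [57, 61, 41, 28, 13, 7, 12, 4, 11, 11, 99, 152, 151, 150, 152, 153, 153, 151, 130, 137, 125, 100, 127, 153, 154, 152, 153, 154, 155, 154, 155, 154, 153, 153, 151, 153, 154, 156, 155, 155] [0.5858 0.5684]
blade [ 12   2  25  26 557] [[ 0.754 -0.198  0.058]]
clipb mean diff 53.8
clipa mean diff 3.6
chalk mean diff 7.1
[]
```

Run:
```python
from h import *
c=cam("side");im=manip.get_image("side")
print([b[1].round().tolist() for b in blobs(im,*BRASS,30) if 340<b[1][0]<440 and b[1][1]>300])
print("chalk",[ (b[0].tolist(),b[1].round().tolist()) for i in(im,cv2.imread("pics/side0.png")) for b in blobs(i[225:252,335:372],(0,0,205),(180,30,255),20)])
print(manip.get_state()["contact_force"],manip.get_state()["clock"])
```

```text
[[389.0, 379.0], [393.0, 395.0]]
chalk [([19, 0, 18, 27, 383], [29.0, 14.0]), ([0, 0, 37, 27, 862], [19.0, 14.0])]
[0.25689766 0.59057368 0.32385141] 55.15
```

```bash
python3 -c "
from cell import manip;print(manip.sign_off())"
```

```text
the job is handed in; nothing more can be done
None
```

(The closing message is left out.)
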